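# Restock and bolt the laundry supply cabinet

### The arm

A 6-joint arm with a two-finger parallel gripper is mounted at the origin on the work surface. World frame = base frame: x ahead of the robot, y to its left, z up, the work surface at z = 0. Lengths are in m, angles in rad, forces in N, time in s.
With the tool pointing down it reaches from about 0.35 to 0.775 m from the base axis. Payload 7.3 kg.
Tool frame: the origin (TCP) lies at the very end of the fingers, on their centre line; the grasp point (between the pads) lies 19 mm behind it; z points along the fingers, x is the direction in which the jaws open and shut, and the axes are right-handed (so a half turn about z gives the same grasp; the last joint's range is limited). The gripper opens to 92 mm and grips with 3 to 60 N. Pads are 19 mm wide; open, the fingers measure 130 mm over their backs; the gripper's body (75 mm by 190 mm) begins 47 mm behind the grasp point.
Start: joints at [-1.276, 0.342, 1.524, -0, 1.275, -0.146], TCP at [0.224, -0.475, 0.227] pointing down, gripper open.
Joint ranges: [-2.53, 2.53], [-0.77, 2.02], [0.04, 2.7], [-1, 4.14], [0.28, 2.66], [-3.11, 3.11]. Speed limits (rad/s): [2.57, 2.57, 3.14, 3.14, 3.14, 3.14].

### API

Orientations are given as [roll, pitch, yaw] about the fixed x, y, z axes, in that order (R = Rz(yaw) Ry(pitch) Rx(roll)).
In Python, from cell import robot, read_camera, nets gives the robot as it stands. The module is installed in compiled form; this text tells all that it offers.
- The arm moves only by the tool carry_out, never from a script. Its arguments are lists of equal length, an entry for each row: "translation": the shift along the tool's x, y, z in m, a list of three; "turn": the turn, a rotation vector about the tool's x, y, z in rad, a list of three; "gripper": the gripper's target within -1 to 1 (shut at 1, half-way at 0, fully open at -1). A call has 1 to 10 rows; each row shifts and turns the commanded pose from where the row before left it, along the tool's axes as they then stand; what a row does not reach is not made up. A row lasts 1/10 s, in which the tool goes at most 50 mm and 8.59 degrees, less where a joint would pass 70% of its speed; a pose out of reach is approached as far as the arm can. A call with a gripper value outside its range is refused whole. The fingers move at their own pace and stop on an object; "squeeze" is the grip in N (left out, the last holds). Time passes only in rows, so rows that do not move let the fingers close. It gives the time, the measured TCP pose, the force and the opening at its end, in the units of the state.
- robot.observe(): the state, without advancing time (a new reading comes with each control period).
- read_camera(name): name is "side" or "top" or "wrist"; returns a dict with "img" (420x560x3 uint8, red, green, blue), "fx", "fy", "cx", "cy" (pixels), "world_from_camera" (4x4, takes a point from camera to world coordinates). Camera axes: x right, y down, z forward; pixel columns grow to the right and rows downward; lengths in m; the calibration is good to about 2 mm. A picture is of the moment at which its call begins. There is no depth.
- robot.hand_in(): hands the job in, once; it reports no verdict.
Trained networks look in a picture, given as the dict that the camera call returned (one of the last four; its "shot" number tells which), for a name from the list of things; names that differ only in an ending like _2 or _b are one class to them, and where a whole thing is asked for, a point or a joint stands for the part that bears it (a point fixed in the world has none). Each returns a list of dicts, best first, with "score" (0 to 1); they miss things now and then, are a little off and sometimes report something else, mostly with a low value. They report only what shows in the picture. A call takes as long as a camera call. They do not tell look-alikes from the thing itself.
- nets.regions_of(picture, name): "region" (420x560 bool, what is visible of it) and "pixel" ([column, row] in pixels, amid what is visible of it).
- nets.tip_of(picture, name): "pixel" ([column, row] in pixels: a listed point, or the origin of a listed thing).
The state is a dict: "time": time; "qpos": joint angles; "qvel": joint speeds; "joint_efforts": joint torques, N m; "tool_pos": TCP position; "tool_rot": TCP orientation; "contact_force": force on the tool from outside, world axes, zero at the start; "torque": the same for the moment, N m; "opening": finger opening in m.
Only numpy, scipy, OpenCV 4.12 (cv2) and the standard library are available. Lean on these libraries where they do the work, as an engineer would, in place of code of your own. Each camera call takes 0.05 s, during which the arm holds its last target. There are 200 camera calls.

### The job

Restock the child-safe supply cabinet in the laundry: lift the cabinet's bolt over its bump and draw it back, take the clothes brush out of the white tray and lay it in the grey caddy, and put every soap carton and softener cartridge that is on the counter into the tray, each lying or standing on the tray's floor. Then slide the loaded tray fully home into the bay and, last, shoot the bolt across it again over the bump so that it drops down into its locked notch. Do not knock over the spray bottle, the jar or the mug.

Things in the scene. Friction and masses are not known exactly. Their poses are not given: they have to be found in the camera images.
- cabinet: Low white steel cabinet fixed on the counter, roof top at 94 mm. Origin on the counter mid-bay; +x points into the bay (away from robot), +y left, z up. Front face at x = -75 mm. Left of the bay (y = 124 to 270) is a closed compartment; the bolt runs across its front, behind two steel straps at y = 127 and 228, x = -100 mm, up to z = 93 mm.
- bolt_slide (a joint): Travel of the steel bolt along the cabinet's +y, m: 0 = across the left of the bay's mouth (locked), 0.060 = drawn back, clear of it; end stops at both. Friction about 1 N. A foot under the bar meets a 14 mm high bump on the ledge, travel 0.004 to 0.056: lift it 18 to 22 mm to pass; it then drops by its own weight.
- bolt_lift (a joint): How far the bolt is lifted, m: 0 = down in a notch, 0.014 = resting on the bump, 0.026 = end stop. The bolt weighs 0.2 kg and falls when let go.
- bolt_knob (a point): Centre of the bolt's black grip block, 24 x 24 mm, 38 mm high, square to the cabinet, on a thin stem above the roof: 133 mm above the counter when the bolt is down; at cabinet x = -86 mm, y = 145 mm locked, 205 mm drawn back. The bolt bar (14 mm thick, z = 45 to 60 mm) reaches from 85 mm right of the knob to 25 mm left of it.
- tray: White plastic open tray, 140 (x) by 206 mm (y) outside, floor and walls 4 mm thick, 0.45 kg. Origin on the counter under its centre; +x end enters the bay first. Side and far walls 40 mm high, front panel (x = -70 mm) 56 mm high. Starts loose and askew before the bay. Fully home its origin is at the cabinet's x = -1 mm, y = 0. Four items fit side by side, 42 mm sides along y.
- bay_mouth (a point): Point on the counter at the middle of the bay's mouth (cabinet x = -75 mm, y = 0). The back wall, at x = 69 mm, stops the tray. The bay is open at the front only, has no floor (the tray slides on the counter), is 214 mm wide (y = -107 to 107), its first 40 mm flaring to 237 mm at the mouth, and 84 mm high under the roof. Pushing the tray takes 5 to 12 N.
- tray_tab (a point): Grip point of the tray's pull tab: an upright plate 14 mm thick (tray y) joined low to the panel, tray x = -80 to -130 mm, z = 42 to 92 mm. This point is at tray x = -108, y = 0, z = 72 mm. The tab stays outside when the tray is home; the front panel is then about level with the cabinet's front face, 8 mm behind the bolt bar.
- brush: Clothes brush, wooden back 150 x 44 x 20 mm on a black bristle block 130 x 34 x 16 mm, 0.11 kg; origin at the centre of the underside, x along its length, wood from 16 to 36 mm above the origin. Starts lying in the tray, roughly along the tray's y.
- caddy: Grey shallow open box fixed on the counter to the right, 210 (x) by 120 (y) by 35 mm high, walls and floor 4 mm; origin under its centre.
- carton_a: Brown cardboard soap carton with a paper band, 64 x 42 x 42 mm (own x, y, z), 0.12 kg nominal (varies); origin at the centre of the block, so 21 mm above what it lies on. May be absent. Starts lying on a long side on the counter
- carton_b: Second soap carton, same as carton_a, 64 x 42 x 42 mm (own x, y, z), 0.12 kg nominal (varies); origin at the centre of the block, so 21 mm above what it lies on. May be absent. Starts lying on a long side on the counter
- cartridge_a: White plastic softener cartridge with a grey band, 64 x 42 x 42 mm (own x, y, z), 0.12 kg nominal (varies); origin at the centre of the block, so 21 mm above what it lies on. May be absent. Starts lying on a long side on the counter
- cartridge_b: Second softener cartridge, same as cartridge_a, 64 x 42 x 42 mm (own x, y, z), 0.12 kg nominal (varies); origin at the centre of the block, so 21 mm above what it lies on. May be absent. Starts lying on a long side on the counter
- spray: Clear bottle with black cap, 64 mm diameter, 190 mm high, loose; not to be knocked over. Origin under its centre.
- jar: Glass jar with metal lid, 76 mm diameter, 100 mm high, loose; not to be knocked over. Origin under its centre.
- mug: White mug, 76 mm diameter, 85 mm high, loose; not to be knocked over. Origin under its centre.
- soap_dish: Low fixed soap dish with a bar of soap among the items, 70 x 45 mm, 20 mm high; it stays. Origin under its centre.
Mind the look-alikes: they are no part of the job. What is shaped like the carton_b but green or purple is not meant.

How it is judged:
On the way, in this order (a step that is already met when the one before it is completed fails the run):
1. the bolt is lifted over the bump and drawn back, clear of the bay (value of joint bolt_slide above 0.05 m), for 0.2 s.
2. the tray is fully home in the bay with every carton and cartridge on its floor, the bolt still drawn back (x of tray in the frame of cabinet between -0.008 and 0.006 m and y of tray in the frame of cabinet between -0.012 and 0.012 m and angle between the x axis of tray and the x axis of cabinet, either way round below 0.06 rad and angle between tray's own z axis and vertical below 0.06 rad and x of carton_a in the frame of tray between -0.06 and 0.06 m and y of carton_a in the frame of tray between -0.092 and 0.092 m and z of carton_a in the frame of tray between 0.012 and 0.055 m and x of carton_b in the frame of tray between -0.06 and 0.06 m and y of carton_b in the frame of tray between -0.092 and 0.092 m and z of carton_b in the frame of tray between 0.012 and 0.055 m and x of cartridge_a in the frame of tray between -0.06 and 0.06 m and y of cartridge_a in the frame of tray between -0.092 and 0.092 m and z of cartridge_a in the frame of tray between 0.012 and 0.055 m and x of cartridge_b in the frame of tray between -0.06 and 0.06 m and y of cartridge_b in the frame of tray between -0.092 and 0.092 m and z of cartridge_b in the frame of tray between 0.012 and 0.055 m and value of joint bolt_slide above 0.04 m), for 0.2 s.
3. the bolt is shot across the tray and down in its notch (value of joint bolt_slide below 0.012 m and value of joint bolt_lift below 0.005 m), for 0.2 s.
At the end, for the whole second after the job is handed in: The bolt is within 12 mm of its locked end and down (lift under 5 mm); the tray is within 7 mm of fully home, square to the bay; every carton and cartridge present rests on the tray's floor inside its walls; the brush lies in the caddy; all is at rest and let go (all of step 3 and x of tray in the frame of cabinet between -0.008 and 0.006 m and y of tray in the frame of cabinet between -0.012 and 0.012 m and angle between the x axis of tray and the x axis of cabinet, either way round below 0.06 rad and angle between tray's own z axis and vertical below 0.06 rad and x of carton_a in the frame of tray between -0.06 and 0.06 m and y of carton_a in the frame of tray between -0.092 and 0.092 m and z of carton_a in the frame of tray between 0.012 and 0.055 m and x of carton_b in the frame of tray between -0.06 and 0.06 m and y of carton_b in the frame of tray between -0.092 and 0.092 m and z of carton_b in the frame of tray between 0.012 and 0.055 m and x of cartridge_a in the frame of tray between -0.06 and 0.06 m and y of cartridge_a in the frame of tray between -0.092 and 0.092 m and z of cartridge_a in the frame of tray between 0.012 and 0.055 m and x of cartridge_b in the frame of tray between -0.06 and 0.06 m and y of cartridge_b in the frame of tray between -0.092 and 0.092 m and z of cartridge_b in the frame of tray between 0.012 and 0.055 m and x of brush in the frame of caddy between -0.085 and 0.085 m and y of brush in the frame of caddy between -0.05 and 0.05 m and z of brush in the frame of caddy between -0.005 and 0.06 m and linear speed of each of carton_a, carton_b, cartridge_a, cartridge_b, brush, tray below 0.03 m/s); the robot touches nothing.
It fails at once if the spray is knocked over (angle between spray's own z axis and vertical above 0.6 rad).
It fails at once if the jar is knocked over (angle between jar's own z axis and vertical above 0.6 rad).
It fails at once if the mug is knocked over (angle between mug's own z axis and vertical above 0.6 rad).
Of carton_a, carton_b, cartridge_a, cartridge_b only 2 to 4 are there at a start; the rules pass over those that are not, and their reading is None.
At some moment in a run one of carton_a, carton_b, cartridge_a, cartridge_b, brush may be knocked a few centimetres aside while the robot is not near it.
Once in a run the grip may slacken for a moment while it holds something.
It also fails if it takes over 210 s, if anything falls off the work surface, if the arm or the gripper's body presses on something with over 40 N, if the wrist force passes 120 N, or if a joint passes its speed limit or range.

## Working session

There is one attempt and no reset: what is moved stays moved. The work goes in short steps, Python scripts to look and compute and a tool call to move; the robot and the scene stay as the last step left them, time stands still between calls to the robot, and variables do not carry over. Pictures are saved under pics/ and viewed, about 12 in all and at most 16, crops included, and the job is handed in when it is done.

Besides the shell and the picture viewer there is one more tool, called after "Call:" as name(argument=value, ...), one argument or row to a line, values as JSON. carry_out: Moves the arm, as the interface text tells. Its arguments: {"type":"object","properties":{"translation":{"type":"array","items":{"type":"array","items":{"type":"number"}}},"turn":{"type":"array","items":{"type":"array","items":{"type":"number"}}},"gripper":{"type":"array","items":{"type":"number"}},"squeeze":{"type":"number"}},"required":["translation","turn","gripper"]}

```bash
mkdir -p pics
cat > h.py <<'E'
import numpy as np, cv2
from cell import robot, read_camera, nets
from scipy.spatial.transform import Rotation as R
def ray(p,px,z):
    """world point on plane z seen at pixel px"""
    T=np.array(p["world_from_camera"]); d=T[:3,:3]@np.array([(px[0]-p["cx"])/p["fx"],(px[1]-p["cy"])/p["fy"],1.])
    o=T[:3,3]; return o+d*(z-o[2])/d[2]
def proj(p,P):
    T=np.linalg.inv(np.array(p["world_from_camera"])); c=(T[:3,:3]@np.atleast_2d(P).T).T+T[:3,3]
    return np.c_[c[:,0]/c[:,2]*p["fx"]+p["cx"],c[:,1]/c[:,2]*p["fy"]+p["cy"]]
def save(p,n,crop=None,s=1):
    im=p["img"][:,:,::-1]
    if crop: im=im[crop[1]:crop[3],crop[0]:crop[2]]
    cv2.imwrite("pics/"+n,cv2.resize(im,None,fx=s,fy=s,interpolation=cv2.INTER_CUBIC))
def st():
    s=robot.observe(); print({k:np.round(s[k],3).tolist() for k in("time","tool_pos","tool_rot","contact_force","opening")}); return s
E
python3 - <<'E'
from h import *
s=st(); print(robot.observe()["qpos"])
t=read_camera("top"); save(t,"top0.png",s=1.42); sd=read_camera("side"); save(sd,"side0.png",s=1.42)
for n,p in(("top",t),("side",sd)):
    print(n,p["fx"],p["cx"],p["cy"],np.round(p["world_from_camera"],3).tolist())
    for k in["cabinet","bolt_knob","tray","tray_tab","bay_mouth","brush","caddy","carton_a","cartridge_a","spray","jar","mug","soap_dish"]:
        r=nets.tip_of(p,k); print(k,[(np.round(a["pixel"],1).tolist(),round(a["score"],2)) for a in r[:6]])
E
```

```text
{'time': 0.0, 'tool_pos': [0.224, -0.474, 0.226], 'tool_rot': [-3.141, 0.002, -1.13], 'contact_force': [0.182, 0.579, 0.25], 'opening': 0.091}
[-1.27599445e+00  3.42683698e-01  1.52503460e+00 -1.92899351e-05
  1.27540456e+00 -1.46000687e-01]
top 497.49964466849053 283.347325038216 197.77714845640634 [[0.084, -0.976, 0.203, 0.319], [-0.996, -0.083, 0.013, -0.017], [0.004, -0.203, -0.979, 1.2], [0.0, 0.0, 0.0, 1.0]]
cabinet [([334.9, 119.7], 0.81)]
bolt_knob [([271.4, 128.3], 0.93)]
tray [([326.6, 201.9], 0.7)]
tray_tab [([324.8, 237.8], 0.73)]
bay_mouth []
brush [([324.6, 197.1], 0.76), ([426.0, 151.6], 0.29), ([160.6, 213.9], 0.28)]
caddy [([434.5, 247.4], 0.85)]
carton_a [([176.7, 131.9], 0.98), ([237.6, 216.6], 0.95), ([251.2, 175.3], 0.95), ([187.8, 250.7], 0.91), ([202.8, 192.8], 0.69)]
cartridge_a [([132.4, 242.3], 0.91), ([131.5, 181.5], 0.82)]
spray [([134.7, 123.2], 0.85)]
jar [([425.7, 152.6], 0.96)]
mug [([394.5, 305.4], 0.94), ([327.6, 198.7], 0.67)]
soap_dish [([161.5, 215.7], 0.95)]
side 424.72079241536767 276.6458361851095 210.96031152292423 [[-0.933, -0.21, 0.291, 0.287], [-0.359, 0.561, -0.746, 0.71], [-0.006, -0.801, -0.599, 0.672], [0.0, 0.0, 0.0, 1.0]]
cabinet [([220.1, 205.3], 0.63)]
bolt_knob [([213.3, 194.8], 0.73)]
tray [([288.4, 219.6], 0.9), ([307.2, 322.1], 0.42)]
tray_tab [([333.0, 206.7], 0.81), ([198.3, 369.9], 0.7)]
bay_mouth [([247.6, 300.0], 0.67)]
brush [([287.0, 216.9], 0.62)]
caddy [([350.0, 174.0], 0.64), ([393.9, 201.9], 0.49)]
carton_a [([245.4, 301.5], 0.9), ([154.9, 307.3], 0.86), ([239.6, 251.9], 0.74), ([308.8, 324.3], 0.58), ([283.3, 275.4], 0.58), ([211.6, 197.2], 0.53)]
cartridge_a [([198.1, 368.2], 0.67), ([269.5, 381.0], 0.58), ([218.8, 202.0], 0.39), ([242.3, 298.7], 0.35)]
spray [([117.7, 359.9], 0.78)]
jar [([271.6, 164.7], 0.71), ([272.4, 381.5], 0.64)]
mug [([394.5, 201.7], 0.74)]
soap_dish [([255.4, 349.6], 0.74)]
```

View pics/top0.png

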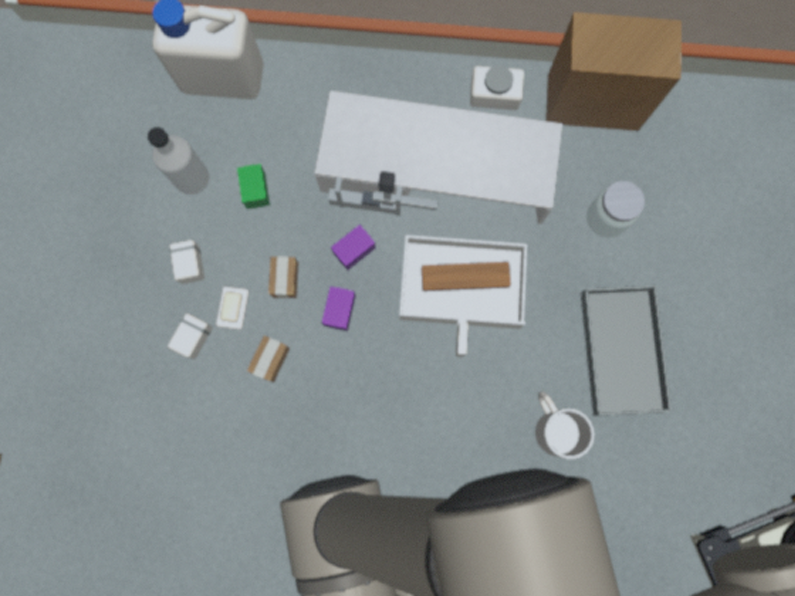

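View pics/side0.png

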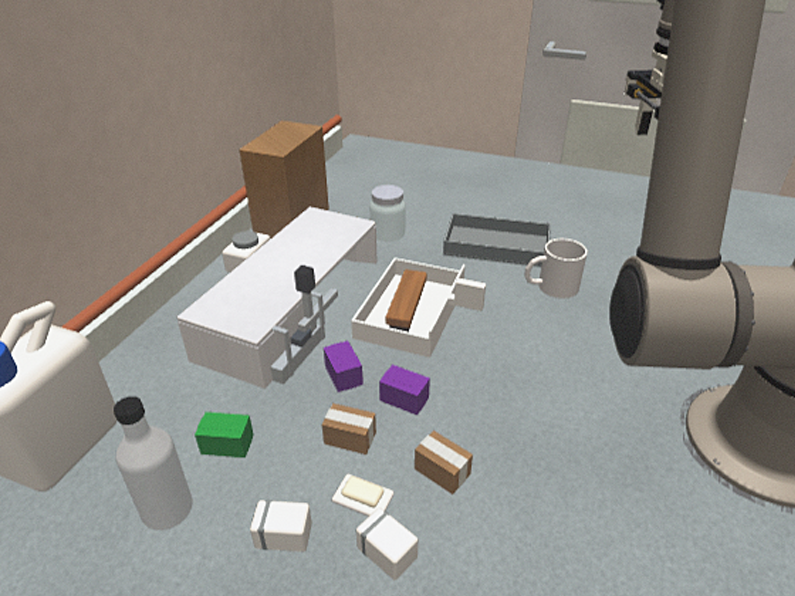

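Two pictures viewed. The top view (pixels of the 560x420 image) shows two brown cartons with paper bands at about (199,194) and (189,252), and two white cartridges with grey bands at (130,183) and (132,237). The look-alikes are green (177,131) and purple (249,172) and (238,217); none of these is wanted. The soap dish is at (163,217), the tray with the brush at (326,198), the caddy at (440,247) and the knob at (272,128).

```bash
cat >> h.py <<'E'
from scipy.optimize import minimize
def box(x,y,yaw,lo,hi):
    c=np.array([[a,b,z] for a in(lo[0],hi[0]) for b in(lo[1],hi[1]) for z in(lo[2],hi[2])],float)
    return c@R.from_euler("z",yaw).as_matrix().T+[x,y,0]
def sil(p,boxes,S=4):
    """anti-aliased union of the convex hulls"""
    m=np.zeros((420,560),np.uint8)
    for b in boxes:
        h=cv2.convexHull(proj(p,b).astype(np.float32))
        q=np.zeros_like(m); cv2.fillConvexPoly(q,np.round(h*256).astype(np.int32),255,cv2.LINE_AA,8); m=np.maximum(m,q)
    return m/255.
def fit(views,parts,x0,n=8):
    """views: [(pic,mask)], parts: [(lo,hi)]: x,y,yaw of best silhouette match"""
    def cost(v): return sum(np.abs(sil(p,[box(*v,*b) for b in parts])-m).sum()/m.sum() for p,m in views)
    best=None
    for yaw in x0[2] if np.ndim(x0[2]) else [x0[2]]:
        s=np.array([[0,0,0],[.015,0,0],[0,.015,0],[0,0,.25]])+[x0[0],x0[1],yaw]
        r=minimize(cost,s[0],method="Nelder-Mead",options=dict(initial_simplex=s,xatol=2e-4,fatol=1e-4,maxiter=300))
        if best is None or r.fun<best.fun: best=r
    return best.x,best.fun
ITEM=[((-.032,-.021,0),(.032,.021,.042))]
TRAY=[((-.07,-.103,0),(.07,.103,.04)),((-.07,-.103,0),(-.066,.103,.056)),((-.13,-.007,.042),(-.08,.007,.092)),((-.08,-.007,.042),(-.07,.007,.056))]
CADDY=[((-.105,-.06,0),(.105,.06,.035))]
E
cat > m.py <<'E'
from h import *
t=read_camera("top"); s=read_camera("side")
yaws=np.arange(0,np.pi,np.pi/6)
out={}
for n in("carton_a","cartridge_a"):
    for r in nets.regions_of(t,n):
        if r["score"]<.4: continue
        x=ray(t,r["pixel"],.03); v,f=fit([(t,r["region"].astype(float))],ITEM,(x[0],x[1],yaws))
        col=np.median(t["img"][r["region"]],0)
        print(n,np.round(r["pixel"]),round(r["score"],2),"n",r["region"].sum(),"xy",np.round(v[:2],4),"yaw",round(v[2],3),"err",round(f,3),col)
for n,P,z,y in(("tray",TRAY,.03,[0,.15,-.15]),("caddy",CADDY,.02,[0,.15,-.15]),("brush",[((-.075,-.022,.016),(.075,.022,.036))],.04,[1.5])):
    r=nets.regions_of(t,n)[0]; x=ray(t,r["pixel"],z)
    m=r["region"].astype(float)
    if n=="tray":
        for k in("brush",):
            m=np.maximum(m,nets.regions_of(t,k)[0]["region"])
    parts=P
    if n=="brush": parts=[((-.075,-.022,.020),(.075,.022,.040))]
    v,f=fit([(t,m)],parts,(x[0],x[1],y)); print(n,round(r["score"],2),np.round(v,4),round(f,3))
for n,hh in(("spray",.19),("jar",.1),("mug",.085)):
    a=nets.tip_of(t,n)[0]["pixel"]; print(n,np.round(ray(t,a,0)[:2],3))
r=nets.regions_of(t,"cabinet")[0]["region"]; c=max(cv2.findContours(r.astype(np.uint8),0,1)[0],key=cv2.contourArea)
print("cab",cv2.approxPolyDP(c,4,True)[:,0].tolist())
k=[a for a in nets.tip_of(t,"bolt_knob")][0]["pixel"]; print("knob",ray(t,k,.133))
k=nets.tip_of(t,"tray_tab")[0]["pixel"]; print("tab",ray(t,k,.072))
save(t,"cab.png",(210,50,410,240),4)
E
python3 m.py
```

```text
carton_a [198. 194.] 0.91 n 587 xy [0.5533 0.2025] yaw 3.258 err 0.112 [150. 133. 117.]
carton_a [239. 210.] 0.88 n 519 xy [0.5074 0.1021] yaw -0.095 err 0.203 [143.  87. 175.]
carton_a [188. 246.] 0.86 n 579 xy [0.4132 0.2103] yaw -0.349 err 0.136 [151. 134. 117.]
carton_a [177. 131.] 0.67 n 585 xy [0.7105 0.2731] yaw 0.297 err 0.106 [ 60. 160.  87.]
carton_a [134. 238.] 0.62 n 622 xy [0.4389 0.3455] yaw 2.769 err 0.132 [196. 201. 205.]
carton_a [248. 172.] 0.58 n 577 xy [0.615  0.0881] yaw 2.326 err 0.103 [140.  85. 172.]
cartridge_a [132. 238.] 0.95 n 600 xy [0.4397 0.3448] yaw -0.407 err 0.176 [198. 202. 206.]
cartridge_a [133. 182.] 0.91 n 562 xy [0.5665 0.369 ] yaw 0.457 err 0.244 [197. 202. 206.]
tray 0.84 [ 0.5716 -0.1027  0.0159] 0.061
caddy 0.66 [ 0.4781 -0.3807  0.1449] 0.052
brush 0.83 [ 0.5801 -0.1063  1.6967] 0.123
spray [0.726 0.385]
jar [ 0.71  -0.349]
mug [ 0.335 -0.282]
cab [[233, 64], [222, 124], [234, 143], [306, 148], [306, 141], [287, 136], [296, 132], [374, 144], [379, 156], [388, 147], [394, 87]]
knob [0.69365124 0.02896695 0.133     ]
tab [ 0.46914992 -0.11335398  0.072     ]
```

View pics/cab.png

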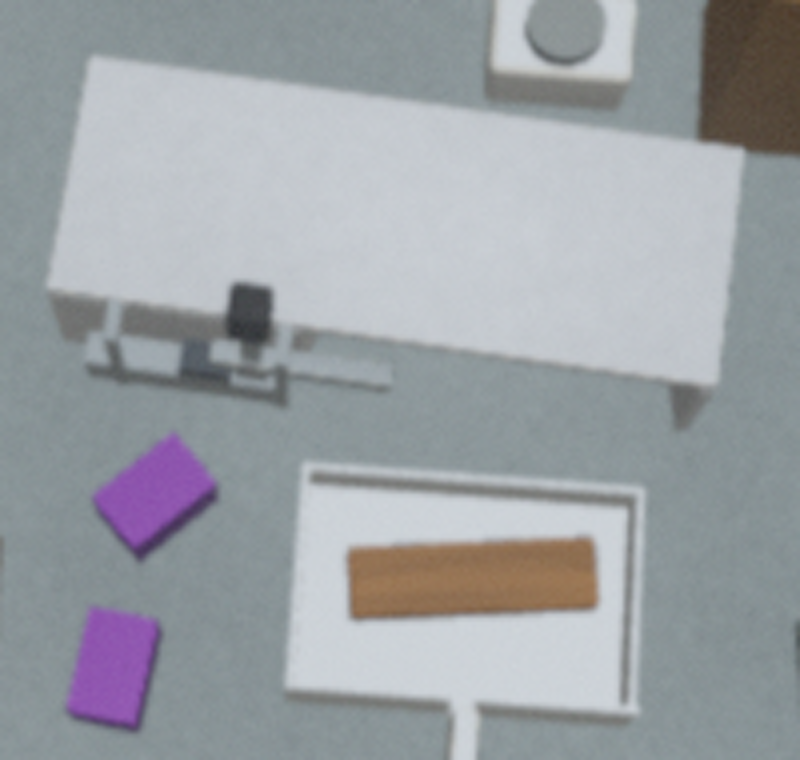

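The crop shows the cabinet roof corners at image px (232.8,64.3), (396.3,87), (389.5,146.3) and (222,122.5). The bolt is across the left of the mouth, with the knob at (272,127). The purple boxes lie left of the tray.

Run:
```python
from h import *
t=read_camera("top")
c=[ray(t,p,.094)[:2] for p in([232.75,64.25],[396.25,87],[389.5,146.25],[222,122.5])]
print(np.round(c,4).tolist())
TL,TR,BR,BL=c
print("front",np.linalg.norm(BR-BL),"side",np.linalg.norm(TL-BL),np.linalg.norm(TR-BR))
for a,b in((BR,BL),(TR,TL)): d=b-a; print("yaw",np.arctan2(-d[0],d[1]))
for a,b in((BR,TR),(BL,TL)): d=b-a; print("yaw",np.arctan2(d[1],d[0]))
k=ray(t,nets.tip_of(t,"bolt_knob")[0]["pixel"],.133)[:2]
# knob mask: dark block pixels
im=t["img"].astype(int).sum(2); m=np.zeros((420,560)); m[115:140,258:285]=(im[115:140,258:285]<230)
print("dark n",m.sum())
for yaw in(-.05,-.1,-.15,-.2):
    f=lambda v: np.abs(sil(t,[box(v[0],v[1],yaw,(-.012,-.012,.114),(.012,.012,.152))])-m).sum()
    r=minimize(f,k,method="Nelder-Mead",options=dict(initial_simplex=[k,k+[.01,0],k+[0,.01]])); print(yaw,np.round(r.x,4),r.fun)
for yaw in(-.05,-.07,-.09,-.11):
    Rm=np.array([[np.cos(yaw),-np.sin(yaw)],[np.sin(yaw),np.cos(yaw)]])
    print(yaw,"origin from knob",np.round(r.x-Rm@[-.086,.145],4),"from BL",np.round(BL-Rm@[-.075,.27],4))
```

```text
[[0.8638, 0.1466], [0.8388, -0.2473], [0.6902, -0.2372], [0.7149, 0.1563]]
front 0.39431098244014906 side 0.14920377621483036 0.14900668533101918
yaw -0.06276230434087947
yaw -0.06326522461115085
yaw -0.06771064537749069
yaw -0.06511847001914971
dark n 112.0
-0.05 [0.6947 0.0364] 103.48627450980392
-0.1 [0.6984 0.0364] 105.92156862745097
-0.15 [0.6961 0.0346] 107.87450980392157
-0.2 [0.693  0.0354] 109.15686274509802
-0.05 origin from knob [ 0.7716 -0.1137] from BL [ 0.7763 -0.1171]
-0.07 origin from knob [ 0.7686 -0.1153] from BL [ 0.7708 -0.1182]
-0.09 origin from knob [ 0.7656 -0.1168] from BL [ 0.7653 -0.1193]
-0.11 origin from knob [ 0.7625 -0.1182] from BL [ 0.7598 -0.1203]
```

```bash
cat >> h.py <<'E'
CAB=np.array([.7727,-.1178,-.063])
def cab(x,y,c=CAB):
    a=c[2]; return np.array([c[0]+x*np.cos(a)-y*np.sin(a),c[1]+x*np.sin(a)+y*np.cos(a)])
def go(x,y,z,yaw,cur=None):
    """total tool-axis turn about z, then shift in the turned tool axes"""
    if cur is None:
        s=robot.observe(); p=np.array(s["tool_pos"]); c=s["tool_rot"][2]; print("q6",round(s["qpos"][5],2),"yaw",round(c,3))
    else: p,c=np.array(cur[:3]),cur[3]
    d=(yaw-c+np.pi/2)%np.pi-np.pi/2
    w=c+d; D=np.array([x,y,z])-p
    t=[D[0]*np.cos(w)+D[1]*np.sin(w),D[0]*np.sin(w)-D[1]*np.cos(w),-D[2]]
    print("turn z",round(-d,4),"shift",np.round(t,4),"|.|",round(np.linalg.norm(t),3)); return (x,y,z,w)
E
python3 -c "
from h import *
k=cab(-.086,.145);print(k)
go(*k,.23,np.pi/2-.063)"
```

```text
[0.69599957 0.03232676]
q6 -0.15 yaw -1.13
turn z 0.5038 shift [-0.5359 -0.4391 -0.0033] |.| 0.693
```

Call:
carry_out(
  translation=[
    [0, 0, 0],
    [0, 0, 0],
    [0, 0, 0],
    [0, 0, 0],
    [-0.035, -0.029, 0],
    [-0.035, -0.029, 0],
    [-0.035, -0.029, 0],
    [-0.035, -0.029, 0],
    [-0.035, -0.029, 0],
    [-0.035, -0.029, 0],
  ],
  turn=[
    [0, 0, 0.126],
    [0, 0, 0.126],
    [0, 0, 0.126],
    [0, 0, 0.126],
    [0, 0, 0],
    [0, 0, 0],
    [0, 0, 0],
    [0, 0, 0],
    [0, 0, 0],
    [0, 0, 0],
  ],
  gripper=[-1, -1, -1, -1, -1, -1, -1, -1, -1, -1],
)

```text
time: 3.2
tool_pos: [0.412, -0.2748, 0.2269]
tool_rot: [-3.141, -0.0, -1.634]
contact_force: [0.1, -0.8, 0.1]
opening: 0.0919
```

Call:
carry_out(
  translation=[
    [-0.035, -0.029, 0],
    [-0.035, -0.029, 0],
    [-0.035, -0.029, 0],
    [-0.035, -0.029, 0],
    [-0.035, -0.029, 0],
    [-0.035, -0.029, 0],
    [-0.035, -0.028, 0],
    [0, 0, 0],
  ],
  turn=[
    [0, 0, 0],
    [0, 0, 0],
    [0, 0, 0],
    [0, 0, 0],
    [0, 0, 0],
    [0, 0, 0],
    [0, 0, 0],
    [0, 0, 0],
  ],
  gripper=[-1, -1, -1, -1, -1, -1, -1, -1],
)

```text
time: 4.0
tool_pos: [0.6304, -0.0399, 0.2257]
tool_rot: [-3.141, 0.002, -1.629]
contact_force: [-1.0, -1.0, -0.9]
opening: 0.0919
```

Run:
```python
from h import *
st()
w=read_camera("wrist"); save(w,"w1.png",s=1.2)
r=nets.tip_of(w,"bolt_knob"); print([(np.round(a["pixel"],1),round(a["score"],2)) for a in r])
if r: print(ray(w,r[0]["pixel"],.133))
print("pred",proj(w,[[.696,.0323,.133],[.696,.0323,.152]]),np.round(w["world_from_camera"],3).tolist())
k=cab(-.086,.145); go(*k,.114,np.pi/2-.063)
```

```text
{'time': 4.0, 'tool_pos': [0.63, -0.04, 0.226], 'tool_rot': [-3.141, 0.002, -1.629], 'contact_force': [-0.95, -0.968, -0.926], 'opening': 0.092}
[(array([183.6, 143.6]), 0.6)]
[0.69867734 0.03478864 0.133     ]
pred [[187.08253487 146.7263755 ]
 [179.68915293 148.89047924]] [[-0.058, -0.951, -0.303, 0.713], [-0.998, 0.055, 0.019, -0.046], [-0.002, 0.303, -0.953, 0.383], [0.0, 0.0, 0.0, 1.0]]
q6 1.44 yaw -1.632
turn z 0.0018 shift [-0.08  -0.063  0.112] |.| 0.151
```

View pics/w1.png

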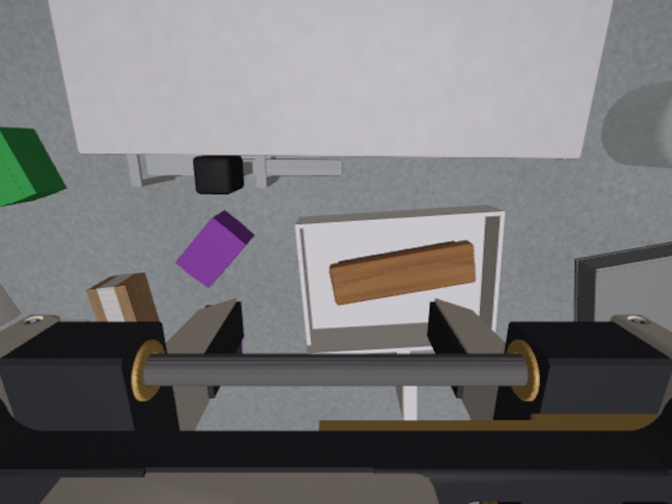

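The wrist view (picture 4) shows the knob at (182,145), within 3 mm of my estimate. The last move fell short because of speed limits, so I'll use smaller rows.

Call:
carry_out(
  translation=[
    [-0.02, -0.016, 0],
    [-0.02, -0.016, 0],
    [-0.02, -0.016, 0],
    [-0.021, -0.016, 0],
    [0, 0, 0],
    [0, 0, 0.028],
    [0, 0, 0.028],
    [0, 0, 0.028],
    [0, 0, 0.028],
    [0, 0, 0],
  ],
  turn=[
    [0, 0, 0],
    [0, 0, 0],
    [0, 0, 0],
    [0, 0, 0],
    [0, 0, 0],
    [0, 0, 0],
    [0, 0, 0],
    [0, 0, 0],
    [0, 0, 0],
    [0, 0, 0],
  ],
  gripper=[-1, -1, -1, -1, -1, -1, -1, -1, -1, -1],
)

```text
time: 5.1
tool_pos: [0.6936, 0.0304, 0.1105]
tool_rot: [3.133, -0.001, -1.636]
contact_force: [0.3, -0.2, -0.2]
opening: 0.0916
```

Call:
carry_out(
  translation=[
    [0, 0, 0],
    [0, 0, 0],
    [0, 0, 0],
    [0, 0, 0],
    [0, 0, 0],
    [0, 0, 0],
    [0, 0, 0],
    [0, 0, 0],
  ],
  turn=[
    [0, 0, 0],
    [0, 0, 0],
    [0, 0, 0],
    [0, 0, 0],
    [0, 0, 0],
    [0, 0, 0],
    [0, 0, 0],
    [0, 0, 0],
  ],
  gripper=[1, 1, 1, 1, 1, 1, 1, 1],
  squeeze=30,
)

```text
time: 5.9
tool_pos: [0.697, 0.0323, 0.1146]
tool_rot: [3.141, -0.0, -1.634]
contact_force: [0.0, -0.3, 0.2]
opening: 0.0321
```

Call:
carry_out(
  translation=[
    [0, 0, 0],
    [0, 0, 0],
    [0, 0, 0],
    [0, 0, 0],
  ],
  turn=[
    [0, 0, 0],
    [0, 0, 0],
    [0, 0, 0],
    [0, 0, 0],
  ],
  gripper=[1, 1, 1, 1],
)

```text
time: 6.3
tool_pos: [0.697, 0.034, 0.1148]
tool_rot: [-3.141, 0.002, -1.634]
contact_force: [0.3, 5.2, -0.0]
opening: 0.0236
```

Call:
carry_out(
  translation=[
    [0, 0, -0.007],
    [0, 0, -0.007],
    [0, 0, -0.006],
    [0, 0, 0],
    [0, 0, 0],
  ],
  turn=[
    [0, 0, 0],
    [0, 0, 0],
    [0, 0, 0],
    [0, 0, 0],
    [0, 0, 0],
  ],
  gripper=[1, 1, 1, 1, 1],
)

```text
time: 6.8
tool_pos: [0.697, 0.0338, 0.1346]
tool_rot: [3.142, 0.002, -1.634]
contact_force: [0.8, 5.6, -1.9]
opening: 0.0238
```

Call:
carry_out(
  translation=[
    [-0.01, 0, 0],
    [-0.01, 0, 0],
    [-0.01, 0, 0],
    [-0.01, 0, 0],
    [-0.01, 0, 0],
    [-0.01, 0, 0],
    [0, 0, 0],
    [0, 0, 0],
  ],
  turn=[
    [0, 0, 0],
    [0, 0, 0],
    [0, 0, 0],
    [0, 0, 0],
    [0, 0, 0],
    [0, 0, 0],
    [0, 0, 0],
    [0, 0, 0],
  ],
  gripper=[1, 1, 1, 1, 1, 1, 1, 1],
)

```text
time: 7.6
tool_pos: [0.7009, 0.0931, 0.1348]
tool_rot: [-3.141, 0.001, -1.633]
contact_force: [1.5, 0.6, -2.7]
opening: 0.0243
```

Call:
carry_out(
  translation=[
    [0, 0, 0.007],
    [0, 0, 0.007],
    [0, 0, 0.006],
    [0, 0, 0],
    [0, 0, 0],
  ],
  turn=[
    [0, 0, 0],
    [0, 0, 0],
    [0, 0, 0],
    [0, 0, 0],
    [0, 0, 0],
  ],
  gripper=[1, 1, 1, 1, 1],
)

```text
time: 8.1
tool_pos: [0.7009, 0.0918, 0.1146]
tool_rot: [-3.141, -0.0, -1.634]
contact_force: [1.7, 0.0, 0.4]
opening: 0.024
```

Call:
carry_out(
  translation=[
    [0, 0, 0],
    [0, 0, 0],
    [0, 0, 0],
    [0, 0, 0],
    [0, 0, 0],
    [0, 0, -0.03],
    [0, 0, -0.03],
    [0, 0, -0.03],
    [0, 0, -0.03],
    [0, 0, 0],
  ],
  turn=[
    [0, 0, 0],
    [0, 0, 0],
    [0, 0, 0],
    [0, 0, 0],
    [0, 0, 0],
    [0, 0, 0],
    [0, 0, 0],
    [0, 0, 0],
    [0, 0, 0],
    [0, 0, 0],
  ],
  gripper=[-1, -1, -1, -1, -1, -1, -1, -1, -1, -1],
)

```text
time: 9.1
tool_pos: [0.7026, 0.0923, 0.2405]
tool_rot: [-3.132, 0.001, -1.634]
contact_force: [0.6, 0.5, 0.7]
opening: 0.0916
```

Run:
```python
from h import *
st()
w=read_camera("wrist"); t=read_camera("top"); save(w,"w2.png",s=1.2)
for p in(w,t):
    for n,z in(("bolt_knob",.133),("brush",.0),("tray_tab",.072),("tray",0)):
        for r in nets.tip_of(p,n)[:1]: print(n,round(r["score"],2),np.round(ray(p,r["pixel"],z),4))
print("pred",cab(-.086,.205))
```

```text
{'time': 9.1, 'tool_pos': [0.703, 0.092, 0.24], 'tool_rot': [-3.132, 0.001, -1.634], 'contact_force': [0.6, 0.458, 0.706], 'opening': 0.092}
bolt_knob 0.86 [0.6975 0.0925 0.133 ]
brush 0.72 [ 0.576  -0.1123  0.    ]
bolt_knob 0.67 [ 0.7283 -0.1003  0.133 ]
tray_tab 0.84 [ 0.4643 -0.1077  0.072 ]
tray 0.89 [ 0.5693 -0.105   0.    ]
pred [0.69977707 0.09220773]
```

View pics/w2.png

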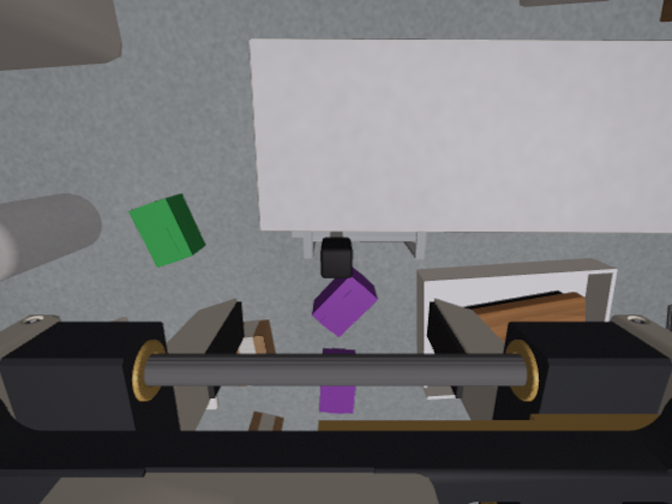

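Picture 5 shows the bolt drawn back, with the knob at px (281,214), which is world (0.698,0.093). Next is the brush.

```bash
cat >> h.py <<'E'
def goy(x,y,z,yaw,cur=None):
    """as go, but to this very yaw"""
    s=robot.observe(); p,c=(np.array(s["tool_pos"]),s["tool_rot"][2]) if cur is None else (np.array(cur[:3]),cur[3])
    D=np.array([x,y,z])-p
    print("turn z",round(c-yaw,4),"shift",np.round([D[0]*np.cos(yaw)+D[1]*np.sin(yaw),D[0]*np.sin(yaw)-D[1]*np.cos(yaw),-D[2]],4)); return (x,y,z,yaw)
E
python3 - <<'E'
from h import *
t=read_camera("top")
c=np.array([ray(t,(210+a/4,50+b/4),.040)[:2] for a,b in((349,549),(593,539),(596,605),(352,618))])
d=(c[0]+c[3]-c[1]-c[2])/2; print("corners mean",c.mean(0),"len",np.linalg.norm(d),"yaw",np.arctan2(d[1],d[0]),"w",np.linalg.norm(c[0]-c[3]))
h=cv2.cvtColor(t["img"],cv2.COLOR_RGB2HSV); m=((h[:,:,1]>85)&(h[:,:,0]<20)); q=np.zeros(m.shape); q[160:235,280:375]=m[160:235,280:375]
v,f=fit([(t,q)],[((-.075,-.022,.020),(.075,.022,.040))],(*c.mean(0),[1.6])); print("fit",np.round(v,4),f,q.sum())
cur=goy(v[0],v[1],.2,v[2]-np.pi/2); goy(v[0],v[1],.015,v[2]-np.pi/2,cur)
E
```

```text
corners mean [ 0.57600464 -0.10691571] len 0.14582115356760433 yaw 1.7034110663311803 w 0.042033175667893274
fit [ 0.5778 -0.1068  1.7476] 0.39455856954180635 965.0
turn z -1.8108 shift [-0.1559  0.1743  0.0342]
turn z 0.0 shift [0.    0.    0.185]
```

Call:
carry_out(
  translation=[
    [0, 0, 0],
    [0, 0, 0],
    [0, 0, 0],
    [0, 0, 0],
    [0, 0, 0],
    [0, 0, 0],
    [0, 0, 0],
    [0, 0, 0],
    [0, 0, 0],
    [0, 0, 0],
  ],
  turn=[
    [0, 0, -0.147],
    [0, 0, -0.147],
    [0, 0, -0.147],
    [0, 0, -0.147],
    [0, 0, -0.147],
    [0, 0, -0.147],
    [0, 0, -0.147],
    [0, 0, -0.147],
    [0, 0, -0.147],
    [0, 0, -0.147],
  ],
  gripper=[-0.4, -0.4, -0.4, -0.4, -0.4, -0.4, -0.4, -0.4, -0.4, -0.4],
)

```text
time: 10.65
tool_pos: [0.7008, 0.0922, 0.2345]
tool_rot: [3.141, 0.0, -0.158]
contact_force: [-0.6, 0.5, 0.0]
opening: 0.0639
```

Call:
carry_out(
  translation=[
    [0, 0, 0],
    [0, 0, 0],
    [-0.0215, 0.0259, 0.005],
    [-0.0215, 0.0259, 0.005],
    [-0.0215, 0.0259, 0.005],
    [-0.0215, 0.0259, 0.005],
    [-0.0215, 0.0259, 0.005],
    [-0.0215, 0.0259, 0.005],
    [-0.0215, 0.0259, 0.005],
    [0, 0, 0],
  ],
  turn=[
    [0, 0, -0.147],
    [0, 0, -0.147],
    [0, 0, 0],
    [0, 0, 0],
    [0, 0, 0],
    [0, 0, 0],
    [0, 0, 0],
    [0, 0, 0],
    [0, 0, 0],
    [0, 0, 0],
  ],
  gripper=[-0.4, -0.4, -0.4, -0.4, -0.4, -0.4, -0.4, -0.4, -0.4, -0.4],
)

```text
time: 11.65
tool_pos: [0.573, -0.1101, 0.1992]
tool_rot: [3.141, 0.002, 0.126]
contact_force: [-0.5, 0.0, 0.4]
opening: 0.0641
```

Run:
```python
from h import *
st()
w=read_camera("wrist")
for n,z in(("brush",.004),("tray",0),("tray_tab",.072)):
    for r in nets.tip_of(w,n)[:1]: print(n,round(r["score"],2),np.round(ray(w,r["pixel"],z),4))
save(w,"w3.png",s=1.2)
goy(.577,-.107,.015,.13)
```

```text
{'time': 11.65, 'tool_pos': [0.573, -0.11, 0.199], 'tool_rot': [3.141, 0.002, 0.126], 'contact_force': [-0.49, 0.008, 0.41], 'opening': 0.064}
brush 0.75 [ 0.5782 -0.1091  0.004 ]
tray 0.92 [ 0.5683 -0.1082  0.    ]
turn z 0.0006 shift [0.0013 0.0007 0.185 ]
```

View pics/w3.png

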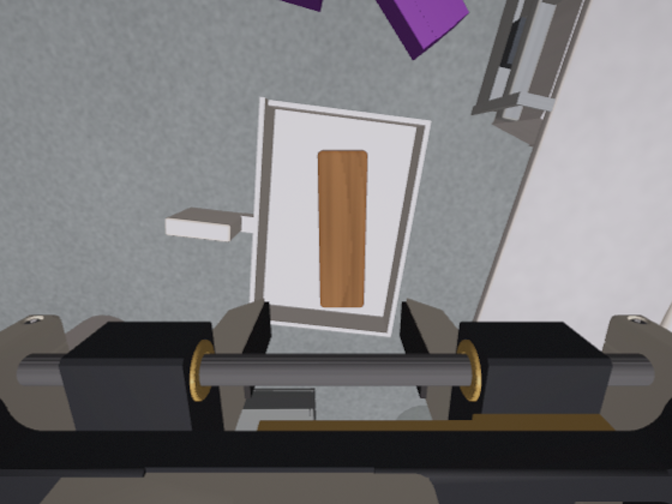

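Picture 6 shows the brush lying square to the fingers. Now descending to grasp it.

Call:
carry_out(
  translation=[
    [0.001, 0.001, 0.035],
    [0, 0, 0.035],
    [0, 0, 0.035],
    [0, 0, 0.035],
    [0, 0, 0.025],
    [0, 0, 0.02],
    [0, 0, 0],
    [0, 0, 0],
  ],
  turn=[
    [0, 0, 0],
    [0, 0, 0],
    [0, 0, 0],
    [0, 0, 0],
    [0, 0, 0],
    [0, 0, 0],
    [0, 0, 0],
    [0, 0, 0],
  ],
  gripper=[-0.4, -0.4, -0.4, -0.4, -0.4, -0.4, -0.4, -0.4],
)

```text
time: 12.65
tool_pos: [0.5767, -0.1071, 0.0149]
tool_rot: [-3.141, 0.0, 0.131]
contact_force: [-0.7, 0.6, 0.2]
opening: 0.0641
```

Call:
carry_out(
  translation=[
    [0, 0, 0],
    [0, 0, 0],
    [0, 0, 0],
    [0, 0, 0],
    [0, 0, 0],
    [0, 0, 0],
    [0, 0, 0],
  ],
  turn=[
    [0, 0, 0],
    [0, 0, 0],
    [0, 0, 0],
    [0, 0, 0],
    [0, 0, 0],
    [0, 0, 0],
    [0, 0, 0],
  ],
  gripper=[1, 1, 1, 1, 1, 1, 1],
)

```text
time: 13.35
tool_pos: [0.5765, -0.108, 0.0155]
tool_rot: [3.141, -0.001, 0.13]
contact_force: [-0.2, 0.6, 5.7]
opening: 0.0436
```

Call:
carry_out(
  translation=[
    [0, 0, -0.02],
    [0, 0, -0.02],
    [0, 0, -0.03],
    [0, 0, -0.03],
    [0, 0, -0.03],
    [0, 0, 0],
  ],
  turn=[
    [0, 0, 0],
    [0, 0, 0],
    [0, 0, 0],
    [0, 0, 0],
    [0, 0, 0],
    [0, 0, 0],
  ],
  gripper=[1, 1, 1, 1, 1, 1],
)

```text
time: 13.95
tool_pos: [0.5783, -0.1087, 0.1489]
tool_rot: [3.138, -0.007, 0.13]
contact_force: [0.3, -1.9, -1.0]
opening: 0.044
```

Run:
```python
from h import *
st()
goy(.478,-.381,.15,.145-np.pi/2)
```

```text
{'time': 13.95, 'tool_pos': [0.578, -0.109, 0.149], 'tool_rot': [3.138, -0.007, 0.13], 'contact_force': [0.307, -1.944, -0.952], 'opening': 0.044}
turn z 1.5557 shift [ 0.2549  0.1386 -0.0011]
```

Call:
carry_out(
  translation=[
    [0, 0, 0],
    [0, 0, 0],
    [0, 0, 0],
    [0, 0, 0],
    [0, 0, 0],
    [0, 0, 0],
    [0, 0, 0],
    [0, 0, 0],
    [0, 0, 0],
    [0, 0, 0],
  ],
  turn=[
    [0, 0, 0.1414],
    [0, 0, 0.1414],
    [0, 0, 0.1414],
    [0, 0, 0.1414],
    [0, 0, 0.1414],
    [0, 0, 0.1414],
    [0, 0, 0.1414],
    [0, 0, 0.1414],
    [0, 0, 0.1414],
    [0, 0, 0.1414],
  ],
  gripper=[1, 1, 1, 1, 1, 1, 1, 1, 1, 1],
)

```text
time: 14.95
tool_pos: [0.5754, -0.1078, 0.1433]
tool_rot: [3.14, 0.001, -1.29]
contact_force: [0.2, 0.0, -1.1]
opening: 0.0435
```

Call:
carry_out(
  translation=[
    [0, 0, 0],
    [0.0283, 0.0154, 0],
    [0.0283, 0.0154, 0],
    [0.0283, 0.0154, 0],
    [0.0283, 0.0154, 0],
    [0.0283, 0.0154, 0],
    [0.0283, 0.0154, 0],
    [0.0283, 0.0154, 0],
    [0.0283, 0.0154, 0],
    [0.0283, 0.0154, 0],
  ],
  turn=[
    [0, 0, 0.1414],
    [0, 0, 0],
    [0, 0, 0],
    [0, 0, 0],
    [0, 0, 0],
    [0, 0, 0],
    [0, 0, 0],
    [0, 0, 0],
    [0, 0, 0],
    [0, 0, 0],
  ],
  gripper=[1, 1, 1, 1, 1, 1, 1, 1, 1, 1],
)

```text
time: 15.95
tool_pos: [0.4748, -0.3808, 0.1433]
tool_rot: [3.14, 0.002, -1.426]
contact_force: [0.9, -0.3, -0.7]
opening: 0.0442
```

Call:
carry_out(
  translation=[
    [0, 0, 0],
    [0, 0, 0],
  ],
  turn=[
    [0, 0, 0],
    [0, 0, 0],
  ],
  gripper=[1, 1],
)

```text
time: 16.15
tool_pos: [0.4751, -0.38, 0.1433]
tool_rot: [3.14, 0.002, -1.427]
contact_force: [0.2, 0.0, -2.1]
opening: 0.0434
```

Run:
```python
from h import *
st(); goy(.478,-.381,.019,.145-np.pi/2)
s=read_camera("side")
for r in nets.tip_of(s,"brush")[:2]: print(r["score"],np.round(r["pixel"]),proj(s,[[.478,-.381,.135]]))
```

```text
{'time': 16.15, 'tool_pos': [0.475, -0.38, 0.143], 'tool_rot': [3.14, 0.002, -1.427], 'contact_force': [0.199, 0.01, -2.087], 'opening': 0.043}
turn z -0.0013 shift [ 0.0014 -0.0027  0.1243]
0.67 [354. 132.] [[354.04995591 131.76620738]]
```

Call:
carry_out(
  translation=[
    [0.001, -0.003, 0.03],
    [0, 0, 0.03],
    [0, 0, 0.025],
    [0, 0, 0.02],
    [0, 0, 0.012],
    [0, 0, 0.007],
    [0, 0, 0],
    [0, 0, 0],
  ],
  turn=[
    [0, 0, 0],
    [0, 0, 0],
    [0, 0, 0],
    [0, 0, 0],
    [0, 0, 0],
    [0, 0, 0],
    [0, 0, 0],
    [0, 0, 0],
  ],
  gripper=[1, 1, 1, 1, 1, 1, 1, 1],
)

```text
time: 17.05
tool_pos: [0.4796, -0.3808, 0.0216]
tool_rot: [-3.141, -0.001, -1.425]
contact_force: [0.4, -0.2, -1.6]
opening: 0.0439
```

Call:
carry_out(
  translation=[
    [0, 0, 0],
    [0, 0, 0],
    [0, 0, 0],
    [0, 0, 0],
    [0, 0, -0.03],
    [0, 0, -0.04],
    [0, 0, -0.05],
    [0, 0, -0.04],
    [0, 0, -0.04],
    [0, 0, 0],
  ],
  turn=[
    [0, 0, 0],
    [0, 0, 0],
    [0, 0, 0],
    [0, 0, 0],
    [0, 0, 0],
    [0, 0, 0],
    [0, 0, 0],
    [0, 0, 0],
    [0, 0, 0],
    [0, 0, 0],
  ],
  gripper=[-0.4, -0.4, -0.4, -0.4, -0.4, -0.4, -0.4, -0.4, -0.4, -0.4],
)

```text
time: 18.05
tool_pos: [0.481, -0.3825, 0.2276]
tool_rot: [-3.134, -0.01, -1.425]
contact_force: [0.2, -0.2, 0.1]
opening: 0.064
```

```bash
cat > m2.py <<'E'
from h import *
import sys
st(); t=read_camera("top")
yaws=np.arange(0,np.pi,np.pi/6)
for n in("carton_a","cartridge_a"):
    for r in nets.regions_of(t,n):
        if r["score"]<.3: continue
        m=r["region"]; col=np.median(t["img"][m],0)
        if n=="carton_a" and not (12<col[0]-col[2]<70 and col[1]<col[0]): continue
        x=ray(t,r["pixel"],.03); v,f=fit([(t,m.astype(float))],ITEM,(x[0],x[1],yaws))
        h=cv2.convexHull(np.argwhere(m)[:,::-1].astype(np.float32)); 
        print(n,np.round(r["pixel"]),round(r["score"],2),m.sum(),"xy",np.round(v[:2],4),"yaw",round(v[2]%np.pi,3),"err",round(f,3))
for n in("brush","caddy","tray","tray_tab","bolt_knob"):
    for r in nets.tip_of(t,n)[:1]: print(n,round(r["score"],2),np.round(ray(t,r["pixel"],dict(tray_tab=.072,bolt_knob=.133,brush=.004).get(n,0))[:2],3))
E
python3 m2.py
python3 - <<'E'
from h import *
t=read_camera("top"); save(t,"items.png",(90,150,290,290),4)
E
```

```text
{'time': 18.05, 'tool_pos': [0.481, -0.383, 0.228], 'tool_rot': [-3.134, -0.01, -1.425], 'contact_force': [0.166, -0.182, 0.099], 'opening': 0.064}
carton_a [200. 191.] 0.67 584 xy [0.5524 0.2024] yaw 0.117 err 0.121
carton_a [188. 251.] 0.65 601 xy [0.4121 0.2097] yaw 2.797 err 0.102
cartridge_a [133. 184.] 0.75 621 xy [0.5657 0.369 ] yaw 0.347 err 0.141
brush 0.88 [ 0.474 -0.374]
caddy 0.59 [ 0.479 -0.382]
tray 0.74 [ 0.566 -0.106]
tray_tab 0.8 [ 0.462 -0.112]
bolt_knob 0.87 [0.703 0.096]
```

View pics/items.png

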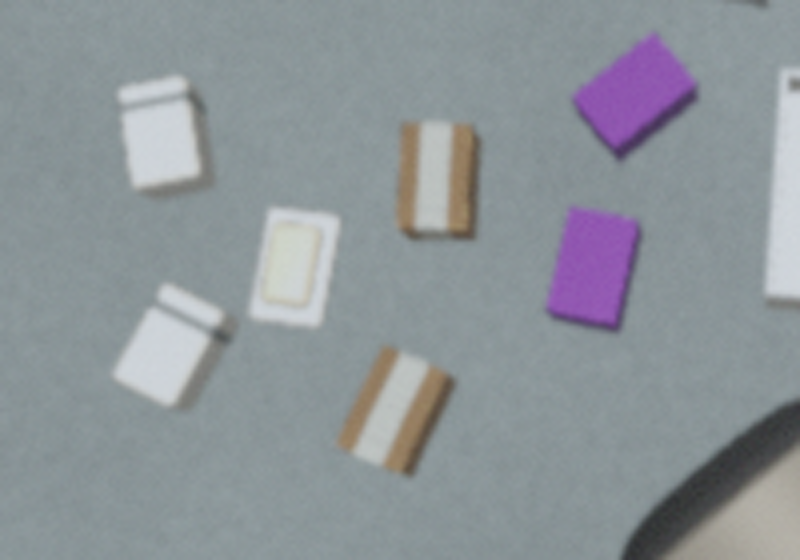

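Picture 7 shows the cartons at crop (437,178) and (397,410), and the cartridges at (162,133) and (172,345). I'll compute their poses from the top-face corners.

Run:
```python
from h import *
t=read_camera("top")
Q=dict(cartA=((401,122),(474,123),(469,234),(400,231)),cartB=((390,347),(452,378),(406,472),(340,444)),crgU=((120,90),(185,75),(203,180),(135,190)),crgL=((165,285),(230,322),(180,405),(114,376)))
for n,q in Q.items():
    c=np.array([ray(t,(90+a/4,150+b/4),.042)[:2] for a,b in q]); d=(c[0]+c[1]-c[2]-c[3])/2; e=(c[0]+c[3]-c[1]-c[2])/2
    print(n,np.round(c.mean(0),4),"len",np.linalg.norm(d).round(4),"wid",np.linalg.norm(e).round(4),"yaw",np.arctan2(d[1],d[0]).round(3),(np.arctan2(e[1],e[0])-np.pi/2).round(3),"r",np.hypot(*c.mean(0)).round(3))
```

```text
cartA [0.5499 0.1994] len 0.0669 wid 0.0422 yaw 0.091 0.056 r 0.585
cartB [0.4107 0.2056] len 0.061 wid 0.0415 yaw -0.351 -0.341 r 0.459
crgU [0.5625 0.3662] len 0.0643 wid 0.0399 yaw 0.299 0.278 r 0.671
crgL [0.4363 0.3408] len 0.0575 wid 0.0439 yaw -0.392 -0.373 r 0.554
```

Run:
```python
from h import *
goy(.5499,.1994,.17,.07)
```

```text
turn z -1.4954 shift [ 0.1114 -0.5735  0.0499]
```

Call:
carry_out(
  translation=[
    [0, 0, 0],
    [0, 0, 0],
    [0, 0, 0],
    [0, 0, 0],
    [0, 0, 0],
    [0, 0, 0],
    [0, 0, 0],
    [0, 0, 0],
    [0, 0, 0],
    [0, 0, 0],
  ],
  turn=[
    [0, 0, -0.1495],
    [0, 0, -0.1495],
    [0, 0, -0.1495],
    [0, 0, -0.1495],
    [0, 0, -0.1495],
    [0, 0, -0.1495],
    [0, 0, -0.1495],
    [0, 0, -0.1495],
    [0, 0, -0.1495],
    [0, 0, -0.1495],
  ],
  gripper=[-1, -1, -1, -1, -1, -1, -1, -1, -1, -1],
)

```text
time: 19.55
tool_pos: [0.479, -0.3806, 0.2204]
tool_rot: [-3.141, 0.0, 0.076]
contact_force: [0.1, -0.3, -0.0]
opening: 0.0919
```

Call:
carry_out(
  translation=[
    [0.007, -0.0358, 0],
    [0.007, -0.0358, 0],
    [0.007, -0.0358, 0],
    [0.007, -0.0358, 0],
    [0.007, -0.0358, 0],
    [0.007, -0.0358, 0],
    [0.007, -0.0358, 0],
    [0.007, -0.0358, 0],
    [0.007, -0.0358, 0],
    [0, 0, 0],
  ],
  turn=[
    [0, 0, 0],
    [0, 0, 0],
    [0, 0, 0],
    [0, 0, 0],
    [0, 0, 0],
    [0, 0, 0],
    [0, 0, 0],
    [0, 0, 0],
    [0, 0, 0],
    [0, 0, 0],
  ],
  gripper=[-1, -1, -1, -1, -1, -1, -1, -1, -1, -1],
)

```text
time: 20.55
tool_pos: [0.5195, -0.051, 0.2206]
tool_rot: [-3.14, 0.0, 0.074]
contact_force: [-0.2, 0.3, 0.5]
opening: 0.0919
```

```bash
cat > tr.py <<'E'
from h import *
st(); w=read_camera("wrist"); save(w,"wt.png",s=1.4)
t=read_camera("top")
for p in(t,w):
    for r in nets.regions_of(p,"tray")[:1]:
        m=r["region"].astype(float); v,f=fit([(p,m)],TRAY,(.57,-.105,[0])); print(r["score"],m.sum(),np.round(v,4),round(f,3))
E
python3 tr.py; python3 -c "
from h import *
goy(.5499,.1994,.17,.07)"
```

```text
{'time': 20.55, 'tool_pos': [0.52, -0.051, 0.221], 'tool_rot': [-3.14, 0.0, 0.074], 'contact_force': [-0.226, 0.302, 0.461], 'opening': 0.092}
0.59 1274.0 [ 0.5647 -0.1027 -0.0119] 3.402
0.96 17898.0 [ 0.5669 -0.104   0.0096] 0.141
turn z -0.001 shift [ 0.0482 -0.2523  0.0506]
```

View pics/wt.png

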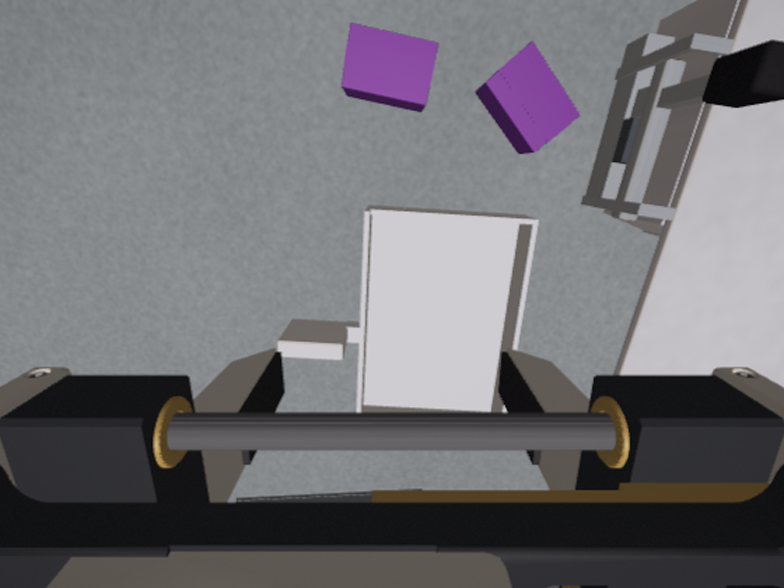

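Picture 8 shows the empty tray, with its left front corner at (367,206) and left far corner at (537,218).

Run:
```python
from h import *
w=read_camera("wrist")
a=ray(w,(367/1.4,206/1.4),.056)[:2]; b=ray(w,(537/1.4,218/1.4),.040)[:2]
print(a,b,np.linalg.norm(b-a)); d=(b-a)/np.linalg.norm(b-a); print("yaw",np.arctan2(d[1],d[0]),"centre",(a+b)/2-.103*np.array([-d[1],d[0]]))
for v in((.5669,-.104,.0096),(.5716,-.1027,.016)):
    print(v,np.round(1.4*proj(w,[box(*v,(-.07,.103,.056),(-.07,.103,.056))[0],box(*v,(.07,.103,.04),(.07,.103,.04))[0]])))
```

```text
[ 0.49766166 -0.00307093] [ 0.63410622 -0.00453295] 0.1364523891396939
yaw -0.010714713845217869 centre [ 0.56478034 -0.10679603]
(0.5669, -0.104, 0.0096) [[365. 204.]
 [540. 213.]]
(0.5716, -0.1027, 0.016) [[370. 203.]
 [546. 211.]]
```

Call:
carry_out(
  translation=[
    [0.006, -0.0315, 0],
    [0.006, -0.0315, 0],
    [0.006, -0.0315, 0],
    [0.006, -0.0315, 0],
    [0.006, -0.0315, 0],
    [0.006, -0.0315, 0],
    [0.006, -0.0315, 0],
    [0.006, -0.0315, 0.02],
    [0, 0, 0.03],
    [0, 0, 0],
  ],
  turn=[
    [0, 0, 0],
    [0, 0, 0],
    [0, 0, 0],
    [0, 0, 0],
    [0, 0, 0],
    [0, 0, 0],
    [0, 0, 0],
    [0, 0, 0],
    [0, 0, 0],
    [0, 0, 0],
  ],
  gripper=[-1, -1, -1, -1, -1, -1, -1, -1, -1, -1],
)

```text
time: 21.8
tool_pos: [0.5478, 0.199, 0.1667]
tool_rot: [3.14, 0.008, 0.069]
contact_force: [-0.6, 0.5, -0.5]
opening: 0.0917
```

```bash
cat > it.py <<'E'
from h import *
import sys
n,x,y,yaw=sys.argv[1],*map(float,sys.argv[2:5])
st(); w=read_camera("wrist"); t=read_camera("top"); out=[]
for p,l in((w,"wrist"),(t,"top")):
    rs=[(np.hypot(*(ray(p,r["pixel"],.025)[:2]-[x,y])),r) for r in nets.regions_of(p,n)]
    rs=[q for q in rs if q[0]<.05]
    if not rs: print(l,"none"); continue
    r=min(rs,key=lambda q:q[0])[1]; m=r["region"].astype(float)
    v,f=fit([(p,m)],ITEM,(x,y,[yaw])); print(l,round(r["score"],2),m.sum(),np.round(v,4),"err",round(f,3),np.median(p["img"][r["region"]],0))
    tp=[ray(p,r["pixel"],.021)[:2] for r in nets.tip_of(p,n)]; tp=[q for q in tp if np.hypot(*(q-[x,y]))<.05]; print("  tip",np.round(tp,4).tolist())
goy(x,y,.018,yaw)
E
python3 it.py carton_a .5499 .1994 .07
```

```text
{'time': 21.8, 'tool_pos': [0.548, 0.199, 0.167], 'tool_rot': [3.14, 0.008, 0.069], 'contact_force': [-0.582, 0.463, -0.475], 'opening': 0.092}
wrist 0.77 2977.0 [0.5525 0.2013 0.0393] err 0.1 [158. 127.  97.]
  tip [[0.5531, 0.2028]]
top 0.89 292.0 [0.5551 0.1917 0.6525] err 1.058 [154. 131. 104.]
  tip []
turn z -0.0018 shift [-0.0009 -0.0002  0.1543]
```

Call:
carry_out(
  translation=[
    [0.001, -0.002, 0.035],
    [0, 0, 0.035],
    [0, 0, 0.035],
    [0, 0, 0.03],
    [0, 0, 0.019],
    [0, 0, 0],
    [0, 0, 0],
  ],
  turn=[
    [0, 0, 0],
    [0, 0, 0],
    [0, 0, 0],
    [0, 0, 0],
    [0, 0, 0],
    [0, 0, 0],
    [0, 0, 0],
  ],
  gripper=[-1, -1, -1, -1, -1, -1, -1],
)

```text
time: 22.8
tool_pos: [0.5515, 0.2018, 0.0178]
tool_rot: [-3.142, -0.001, 0.069]
contact_force: [-0.1, -0.1, 0.2]
opening: 0.0917
```

Call:
carry_out(
  translation=[
    [0, 0, 0],
    [0, 0, 0],
    [0, 0, 0],
    [0, 0, 0],
    [0, 0, 0],
    [0, 0, 0],
    [0, 0, 0],
    [0, 0, 0],
  ],
  turn=[
    [0, 0, 0],
    [0, 0, 0],
    [0, 0, 0],
    [0, 0, 0],
    [0, 0, 0],
    [0, 0, 0],
    [0, 0, 0],
    [0, 0, 0],
  ],
  gripper=[1, 1, 1, 1, 1, 1, 1, 1],
)

```text
time: 23.6
tool_pos: [0.5512, 0.2021, 0.0174]
tool_rot: [-3.142, -0.001, 0.07]
contact_force: [-0.7, 0.2, 5.5]
opening: 0.0641
```

Call:
carry_out(
  translation=[
    [0, 0, -0.02],
    [0, 0, -0.03],
    [0, 0, -0.03],
    [0, 0, -0.03],
    [0, 0, -0.03],
    [0, 0, -0.02],
    [0, 0, 0],
  ],
  turn=[
    [0, 0, 0],
    [0, 0, 0],
    [0, 0, 0],
    [0, 0, 0],
    [0, 0, 0],
    [0, 0, 0],
    [0, 0, 0],
  ],
  gripper=[1, 1, 1, 1, 1, 1, 1],
)

```text
time: 24.3
tool_pos: [0.552, 0.2023, 0.1793]
tool_rot: [-3.141, -0.005, 0.07]
contact_force: [0.6, -0.1, -1.3]
opening: 0.0635
```

```bash
cat > tgt.py <<'E'
from h import *
import sys
T=np.array([.566,-.105,.005])
ty,z=float(sys.argv[1]),float(sys.argv[2]); tx=float(sys.argv[3]) if len(sys.argv)>3 else 0
st(); p=cab(tx,ty,T); print(p); goy(*p,z,T[2])
E
python3 tgt.py -.074 .16
```

```text
{'time': 24.3, 'tool_pos': [0.552, 0.202, 0.179], 'tool_rot': [-3.141, -0.005, 0.07], 'contact_force': [0.636, -0.088, -1.315], 'opening': 0.064}
[ 0.56637    -0.17899908]
turn z 0.0647 shift [0.0124 0.3814 0.0193]
```

Call:
carry_out(
  translation=[
    [0, 0, 0],
    [0.001, 0.0347, 0],
    [0.001, 0.0347, 0],
    [0.001, 0.0347, 0],
    [0.001, 0.0347, 0],
    [0.001, 0.0347, 0],
    [0.001, 0.0347, 0],
    [0.001, 0.0347, 0],
    [0.001, 0.0347, 0],
    [0.001, 0.0347, 0],
  ],
  turn=[
    [0, 0, 0.065],
    [0, 0, 0],
    [0, 0, 0],
    [0, 0, 0],
    [0, 0, 0],
    [0, 0, 0],
    [0, 0, 0],
    [0, 0, 0],
    [0, 0, 0],
    [0, 0, 0],
  ],
  gripper=[1, 1, 1, 1, 1, 1, 1, 1, 1, 1],
)

```text
time: 25.3
tool_pos: [0.5601, -0.1114, 0.1746]
tool_rot: [-3.141, 0.003, 0.005]
contact_force: [1.1, 0.7, -2.0]
opening: 0.0639
```

Call:
carry_out(
  translation=[
    [0.001, 0.0347, 0],
    [0.001, 0.0347, 0],
    [0, 0, 0],
    [0, 0, 0],
  ],
  turn=[
    [0, 0, 0],
    [0, 0, 0],
    [0, 0, 0],
    [0, 0, 0],
  ],
  gripper=[1, 1, 1, 1],
)

```text
time: 25.7
tool_pos: [0.5625, -0.1799, 0.1747]
tool_rot: [-3.14, 0.003, 0.003]
contact_force: [0.2, -0.2, -1.6]
opening: 0.0637
```

```bash
python3 tgt.py -.074 .024
```

```text
{'time': 25.7, 'tool_pos': [0.563, -0.18, 0.175], 'tool_rot': [-3.14, 0.003, 0.003], 'contact_force': [0.207, -0.242, -1.622], 'opening': 0.064}
[ 0.56637    -0.17899908]
turn z -0.0023 shift [ 0.0038 -0.0009  0.1507]
```

Call:
carry_out(
  translation=[
    [0.004, -0.001, 0.03],
    [0, 0, 0.03],
    [0, 0, 0.03],
    [0, 0, 0.025],
    [0, 0, 0.018],
    [0, 0, 0.01],
    [0, 0, 0.007],
    [0, 0, 0],
    [0, 0, 0],
  ],
  turn=[
    [0, 0, 0],
    [0, 0, 0],
    [0, 0, 0],
    [0, 0, 0],
    [0, 0, 0],
    [0, 0, 0],
    [0, 0, 0],
    [0, 0, 0],
    [0, 0, 0],
  ],
  gripper=[1, 1, 1, 1, 1, 1, 1, 1, 1],
)

```text
time: 26.6
tool_pos: [0.568, -0.1786, 0.0274]
tool_rot: [3.141, -0.001, 0.005]
contact_force: [0.1, -0.2, -1.0]
opening: 0.064
```

Call:
carry_out(
  translation=[
    [0, 0, 0],
    [0, 0, 0],
    [0, 0, 0],
    [0, 0, 0],
    [0, 0, -0.02],
    [0, 0, -0.04],
    [0, 0, -0.04],
    [0, 0, -0.04],
    [0, 0, 0],
  ],
  turn=[
    [0, 0, 0],
    [0, 0, 0],
    [0, 0, 0],
    [0, 0, 0],
    [0, 0, 0],
    [0, 0, 0],
    [0, 0, 0],
    [0, 0, 0],
    [0, 0, 0],
  ],
  gripper=[-0.65, -0.65, -0.65, -0.65, -0.65, -0.65, -0.65, -0.65, -0.65],
)

```text
time: 27.5
tool_pos: [0.5704, -0.1799, 0.1731]
tool_rot: [3.137, -0.011, 0.005]
contact_force: [0.8, -0.1, 0.2]
opening: 0.0756
```

Run:
```python
from h import *
st(); w=read_camera("wrist"); save(w,"wa.png",s=1.4)
for r in nets.tip_of(w,"carton_a"): print(round(r["score"],2),np.round(ray(w,r["pixel"],.025),4))
goy(.4107,.2056,.17,-.346)
```

```text
{'time': 27.5, 'tool_pos': [0.57, -0.18, 0.173], 'tool_rot': [3.137, -0.011, 0.005], 'contact_force': [0.828, -0.085, 0.203], 'opening': 0.076}
0.61 [ 0.7619 -0.1208  0.025 ]
turn z 0.3505 shift [-0.2781 -0.3084 -0.0023]
```

View pics/wa.png

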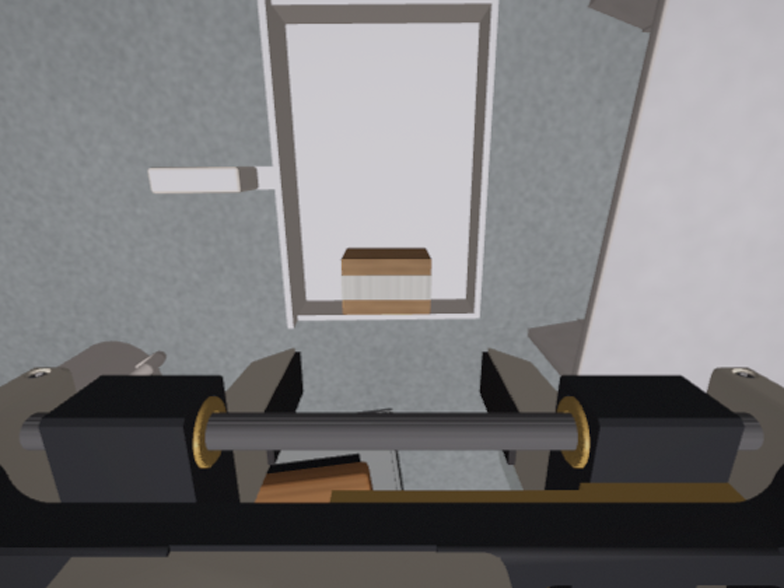

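Picture 9 shows carton A lying square on the floor at the right wall. I'll refine the tray pose from the floor corners and go on to carton B.

Run:
```python
from h import *
w=read_camera("wrist")
c=np.array([ray(w,(a/1.4,b/1.4),.004)[:2] for a,b in((287,23),(481,23),(475,299),(306,299))])
print(np.round(c,4).tolist()); print("centre",c.mean(0),"yaw",[np.arctan2(-(a-b)[0],(a-b)[1]).round(4) for a,b in((c[0],c[3]),(c[1],c[2]))],"size",np.linalg.norm(c[0]-c[3]),np.linalg.norm(c[1]-c[0]))
k=np.array([ray(w,(a/1.4,b/1.4),.046)[:2] for a,b in((342,260),(431,260),(431,314),(342,314))]); print("carton",k.mean(0),np.linalg.norm(k[1]-k[0]),np.linalg.norm(k[1]-k[2]))
```

```text
[[0.4978, -0.0049], [0.628, -0.0043], [0.6369, -0.1988], [0.4993, -0.1993]]
centre [ 0.56545907 -0.10183358] yaw [np.float64(0.0078), np.float64(0.0457)] size 0.19437657505783848 0.13021389688229895
carton [ 0.56509257 -0.17724289] 0.06113661306855371 0.039416219607755085
```

Call:
carry_out(
  translation=[
    [0, 0, 0],
    [0, 0, 0],
    [0, 0, 0],
    [-0.0278, -0.0308, 0],
    [-0.0278, -0.0308, 0],
    [-0.0278, -0.0308, 0],
    [-0.0278, -0.0308, 0],
    [-0.0278, -0.0308, 0],
    [-0.0278, -0.0308, 0],
    [-0.0278, -0.0308, 0],
  ],
  turn=[
    [0, 0, 0.117],
    [0, 0, 0.117],
    [0, 0, 0.117],
    [0, 0, 0],
    [0, 0, 0],
    [0, 0, 0],
    [0, 0, 0],
    [0, 0, 0],
    [0, 0, 0],
    [0, 0, 0],
  ],
  gripper=[-1, -1, -1, -1, -1, -1, -1, -1, -1, -1],
)

```text
time: 28.65
tool_pos: [0.4558, 0.0915, 0.1652]
tool_rot: [3.14, 0.003, -0.347]
contact_force: [0.9, 1.2, -0.3]
opening: 0.092
```

Call:
carry_out(
  translation=[
    [-0.0278, -0.0308, 0],
    [-0.0278, -0.0308, 0],
    [-0.0278, -0.0308, 0],
    [0, 0, 0],
    [0, 0, 0],
  ],
  turn=[
    [0, 0, 0],
    [0, 0, 0],
    [0, 0, 0],
    [0, 0, 0],
    [0, 0, 0],
  ],
  gripper=[-1, -1, -1, -1, -1],
)

```text
time: 29.15
tool_pos: [0.4096, 0.2057, 0.1655]
tool_rot: [3.14, 0.002, -0.344]
contact_force: [0.6, -0.2, 0.3]
opening: 0.0919
```

```bash
python3 it.py carton_a .4107 .2056 -.346
```

```text
{'time': 29.15, 'tool_pos': [0.41, 0.206, 0.165], 'tool_rot': [3.14, 0.002, -0.344], 'contact_force': [0.642, -0.247, 0.252], 'opening': 0.092}
wrist 0.85 2996.0 [ 0.4126  0.2091 -0.3107] err 0.102 [154. 124.  94.]
  tip [[0.4108, 0.2085]]
top 0.71 449.0 [ 0.4102  0.2018 -0.4028] err 0.457 [157. 145. 130.]
  tip [[0.4196, 0.2133]]
turn z -0.0024 shift [-0.0007 -0.001   0.1485]
```

Call:
carry_out(
  translation=[
    [-0.001, -0.003, 0.035],
    [0, 0, 0.035],
    [0, 0, 0.035],
    [0, 0, 0.028],
    [0, 0, 0.015],
    [0, 0, 0],
    [0, 0, 0],
  ],
  turn=[
    [0, 0, -0.015],
    [0, 0, 0],
    [0, 0, 0],
    [0, 0, 0],
    [0, 0, 0],
    [0, 0, 0],
    [0, 0, 0],
  ],
  gripper=[-1, -1, -1, -1, -1, -1, -1],
)

```text
time: 30.15
tool_pos: [0.4111, 0.2082, 0.0189]
tool_rot: [3.142, -0.0, -0.332]
contact_force: [0.4, -0.1, 0.5]
opening: 0.0918
```

Call:
carry_out(
  translation=[
    [0, 0, 0],
    [0, 0, 0],
    [0, 0, 0],
    [0, 0, 0],
    [0, 0, 0],
    [0, 0, 0],
    [0, 0, 0],
    [0, 0, 0],
  ],
  turn=[
    [0, 0, 0],
    [0, 0, 0],
    [0, 0, 0],
    [0, 0, 0],
    [0, 0, 0],
    [0, 0, 0],
    [0, 0, 0],
    [0, 0, 0],
  ],
  gripper=[1, 1, 1, 1, 1, 1, 1, 1],
)

```text
time: 30.95
tool_pos: [0.411, 0.2087, 0.0192]
tool_rot: [-3.141, -0.001, -0.331]
contact_force: [-0.7, -0.9, 5.8]
opening: 0.0639
```

Call:
carry_out(
  translation=[
    [0, 0, -0.02],
    [0, 0, -0.03],
    [0, 0, -0.03],
    [0, 0, -0.03],
    [0, 0, -0.03],
    [0, 0, -0.02],
    [0, 0, 0],
  ],
  turn=[
    [0, 0, 0],
    [0, 0, 0],
    [0, 0, 0],
    [0, 0, 0],
    [0, 0, 0],
    [0, 0, 0],
    [0, 0, 0],
  ],
  gripper=[1, 1, 1, 1, 1, 1, 1],
)

```text
time: 31.65
tool_pos: [0.4119, 0.2091, 0.181]
tool_rot: [-3.139, -0.004, -0.331]
contact_force: [-0.3, -0.0, -1.4]
opening: 0.0638
```

```bash
sed -i 's/^T=.*/T=np.array([.566,-.104,.008])/' tgt.py; python3 tgt.py .075 .17
```

```text
{'time': 31.65, 'tool_pos': [0.412, 0.209, 0.181], 'tool_rot': [-3.139, -0.004, -0.331], 'contact_force': [-0.264, -0.019, -1.429], 'opening': 0.064}
[ 0.56540001 -0.0290024 ]
turn z -0.3393 shift [0.1516 0.2393 0.011 ]
```

Call:
carry_out(
  translation=[
    [0, 0, 0],
    [0, 0, 0],
    [0, 0, 0],
    [0.0217, 0.0342, 0],
    [0.0217, 0.0342, 0],
    [0.0217, 0.0342, 0],
    [0.0217, 0.0342, 0],
    [0.0217, 0.0342, 0],
    [0.0217, 0.0342, 0],
    [0.0217, 0.0342, 0],
  ],
  turn=[
    [0, 0, -0.113],
    [0, 0, -0.113],
    [0, 0, -0.113],
    [0, 0, 0],
    [0, 0, 0],
    [0, 0, 0],
    [0, 0, 0],
    [0, 0, 0],
    [0, 0, 0],
    [0, 0, 0],
  ],
  gripper=[1, 1, 1, 1, 1, 1, 1, 1, 1, 1],
)

```text
time: 32.65
tool_pos: [0.5642, -0.031, 0.1767]
tool_rot: [-3.141, 0.003, 0.007]
contact_force: [0.6, 0.8, -1.2]
opening: 0.0637
```

Call:
carry_out(
  translation=[
    [0, 0, 0],
    [0, 0, 0],
  ],
  turn=[
    [0, 0, 0],
    [0, 0, 0],
  ],
  gripper=[1, 1],
)

```text
time: 32.85
tool_pos: [0.5635, -0.03, 0.1766]
tool_rot: [-3.141, 0.004, 0.006]
contact_force: [-0.3, 0.4, -1.5]
opening: 0.0639
```

```bash
python3 tgt.py .075 .024
```

```text
{'time': 32.85, 'tool_pos': [0.563, -0.03, 0.177], 'tool_rot': [-3.141, 0.004, 0.006], 'contact_force': [-0.253, 0.446, -1.463], 'opening': 0.064}
[ 0.56540001 -0.0290024 ]
turn z -0.0022 shift [ 0.0019 -0.001   0.1526]
```

Call:
carry_out(
  translation=[
    [0.002, -0.001, 0.03],
    [0, 0, 0.03],
    [0, 0, 0.03],
    [0, 0, 0.025],
    [0, 0, 0.018],
    [0, 0, 0.011],
    [0, 0, 0.008],
    [0, 0, 0],
    [0, 0, 0],
  ],
  turn=[
    [0, 0, 0],
    [0, 0, 0],
    [0, 0, 0],
    [0, 0, 0],
    [0, 0, 0],
    [0, 0, 0],
    [0, 0, 0],
    [0, 0, 0],
    [0, 0, 0],
  ],
  gripper=[1, 1, 1, 1, 1, 1, 1, 1, 1],
)

```text
time: 33.75
tool_pos: [0.5664, -0.028, 0.0271]
tool_rot: [-3.141, -0.0, 0.008]
contact_force: [-0.1, 0.1, -1.9]
opening: 0.0637
```

Call:
carry_out(
  translation=[
    [0, 0, 0],
    [0, 0, 0],
    [0, 0, 0],
    [0, 0, 0],
    [0, 0, -0.02],
    [0, 0, -0.04],
    [0, 0, -0.04],
    [0, 0, -0.04],
    [0, 0, 0],
  ],
  turn=[
    [0, 0, 0],
    [0, 0, 0],
    [0, 0, 0],
    [0, 0, 0],
    [0, 0, 0],
    [0, 0, 0],
    [0, 0, 0],
    [0, 0, 0],
    [0, 0, 0],
  ],
  gripper=[-0.65, -0.65, -0.65, -0.65, -0.65, -0.65, -0.65, -0.65, -0.65],
)

```text
time: 34.65
tool_pos: [0.5694, -0.0291, 0.1728]
tool_rot: [3.139, -0.011, 0.008]
contact_force: [0.6, -0.8, 0.6]
opening: 0.0755
```

Run:
```python
from h import *
st(); w=read_camera("wrist")
for n in("carton_a","tray"):
    for r in nets.tip_of(w,n): print(n,round(r["score"],2),np.round(ray(w,r["pixel"],.025 if n!="tray" else 0),4))
goy(.5625,.3662,.17,.29)
t=read_camera("top")
for r in nets.tip_of(t,"cartridge_a"): print(round(r["score"],2),np.round(ray(t,r["pixel"],.021),4))
```

```text
{'time': 34.65, 'tool_pos': [0.569, -0.029, 0.173], 'tool_rot': [3.139, -0.011, 0.008], 'contact_force': [0.641, -0.845, 0.626], 'opening': 0.076}
carton_a 0.87 [ 0.5652 -0.0279  0.025 ]
carton_a 0.77 [ 0.5661 -0.1794  0.025 ]
carton_a 0.61 [0.6137 0.0869 0.025 ]
carton_a 0.57 [0.5059 0.1    0.025 ]
tray 0.67 [ 0.5649 -0.1048  0.    ]
turn z -0.2825 shift [ 0.1096 -0.3792 -0.0037]
0.86 [0.5674 0.3724 0.021 ]
0.81 [0.4324 0.3446 0.021 ]
0.45 [ 0.5722 -0.1752  0.021 ]
```

Call:
carry_out(
  translation=[
    [0, 0, 0],
    [0, 0, 0],
    [0.01, -0.0345, 0],
    [0.01, -0.0345, 0],
    [0.01, -0.0345, 0],
    [0.01, -0.0345, 0],
    [0.01, -0.0345, 0],
    [0.01, -0.0345, 0],
    [0.01, -0.0345, 0],
    [0.01, -0.0345, 0],
  ],
  turn=[
    [0, 0, -0.141],
    [0, 0, -0.141],
    [0, 0, 0],
    [0, 0, 0],
    [0, 0, 0],
    [0, 0, 0],
    [0, 0, 0],
    [0, 0, 0],
    [0, 0, 0],
    [0, 0, 0],
  ],
  gripper=[-1, -1, -1, -1, -1, -1, -1, -1, -1, -1],
)

```text
time: 35.9
tool_pos: [0.5634, 0.26, 0.1649]
tool_rot: [3.141, 0.003, 0.29]
contact_force: [0.3, 0.4, 0.4]
opening: 0.092
```

Call:
carry_out(
  translation=[
    [0.01, -0.0345, 0],
    [0.01, -0.0345, 0],
    [0.01, -0.0345, 0],
    [0, 0, 0],
    [0, 0, 0],
  ],
  turn=[
    [0, 0, 0],
    [0, 0, 0],
    [0, 0, 0],
    [0, 0, 0],
    [0, 0, 0],
  ],
  gripper=[-1, -1, -1, -1, -1],
)

```text
time: 36.4
tool_pos: [0.5625, 0.3667, 0.1647]
tool_rot: [3.141, 0.003, 0.291]
contact_force: [0.4, -0.3, -0.3]
opening: 0.0917
```

```bash
python3 it.py cartridge_a .5625 .3662 .29
```

```text
{'time': 36.4, 'tool_pos': [0.563, 0.367, 0.165], 'tool_rot': [3.141, 0.003, 0.291], 'contact_force': [0.444, -0.331, -0.304], 'opening': 0.092}
wrist 0.6 2878.0 [0.5661 0.368  0.3276] err 0.152 [211. 209. 213.]
  tip []
top 0.89 526.0 [0.5662 0.3664 0.5304] err 0.313 [197.5 203.  205.5]
  tip [[0.572, 0.3601]]
turn z -0.0019 shift [-0.001  -0.0011  0.1488]
```

Call:
carry_out(
  translation=[
    [0.002, -0.001, 0.035],
    [0, 0, 0.035],
    [0, 0, 0.035],
    [0, 0, 0.028],
    [0, 0, 0.015],
    [0, 0, 0],
    [0, 0, 0],
  ],
  turn=[
    [0, 0, 0],
    [0, 0, 0],
    [0, 0, 0],
    [0, 0, 0],
    [0, 0, 0],
    [0, 0, 0],
    [0, 0, 0],
  ],
  gripper=[-1, -1, -1, -1, -1, -1, -1],
)

```text
time: 37.4
tool_pos: [0.5659, 0.3681, 0.0199]
tool_rot: [-3.141, -0.002, 0.289]
contact_force: [-0.5, -0.4, -0.3]
opening: 0.0917
```

Call:
carry_out(
  translation=[
    [0, 0, 0],
    [0, 0, 0],
    [0, 0, 0],
    [0, 0, 0],
    [0, 0, 0],
    [0, 0, 0],
    [0, 0, 0],
    [0, 0, 0],
  ],
  turn=[
    [0, 0, 0],
    [0, 0, 0],
    [0, 0, 0],
    [0, 0, 0],
    [0, 0, 0],
    [0, 0, 0],
    [0, 0, 0],
    [0, 0, 0],
  ],
  gripper=[1, 1, 1, 1, 1, 1, 1, 1],
)

```text
time: 38.2
tool_pos: [0.5653, 0.3682, 0.0193]
tool_rot: [-3.141, -0.001, 0.29]
contact_force: [-0.6, -0.1, 6.9]
opening: 0.0636
```

Call:
carry_out(
  translation=[
    [0, 0, -0.02],
    [0, 0, -0.03],
    [0, 0, -0.03],
    [0, 0, -0.03],
    [0, 0, -0.03],
    [0, 0, -0.02],
    [0, 0, 0],
  ],
  turn=[
    [0, 0, 0],
    [0, 0, 0],
    [0, 0, 0],
    [0, 0, 0],
    [0, 0, 0],
    [0, 0, 0],
    [0, 0, 0],
  ],
  gripper=[1, 1, 1, 1, 1, 1, 1],
)

```text
time: 38.9
tool_pos: [0.5662, 0.3687, 0.1816]
tool_rot: [-3.141, -0.005, 0.29]
contact_force: [0.3, 0.7, -1.5]
opening: 0.0638
```

```bash
python3 tgt.py -.026 .175
```

```text
{'time': 38.9, 'tool_pos': [0.566, 0.369, 0.182], 'tool_rot': [-3.141, -0.005, 0.29], 'contact_force': [0.342, 0.681, -1.51], 'opening': 0.064}
[ 0.566208   -0.12999917]
turn z 0.2817 shift [-0.004   0.4987  0.0066]
```

Call:
carry_out(
  translation=[
    [0, 0, 0],
    [0, 0, 0],
    [0, 0.0332, 0],
    [0, 0.0332, 0],
    [0, 0.0332, 0],
    [0, 0.0332, 0],
    [0, 0.0332, 0],
    [0, 0.0332, 0],
    [0, 0.0332, 0],
    [0, 0.0332, 0],
  ],
  turn=[
    [0, 0, 0.141],
    [0, 0, 0.141],
    [0, 0, 0],
    [0, 0, 0],
    [0, 0, 0],
    [0, 0, 0],
    [0, 0, 0],
    [0, 0, 0],
    [0, 0, 0],
    [0, 0, 0],
  ],
  gripper=[1, 1, 1, 1, 1, 1, 1, 1, 1, 1],
)

```text
time: 39.9
tool_pos: [0.5659, 0.1011, 0.1765]
tool_rot: [3.141, 0.003, 0.008]
contact_force: [0.3, -0.1, -0.7]
opening: 0.064
```

Call:
carry_out(
  translation=[
    [0, 0.0332, 0],
    [0, 0.0332, 0],
    [0, 0.0332, 0],
    [0, 0.0332, 0],
    [0, 0.0332, 0],
    [0, 0.0332, 0],
    [0, 0.0332, 0],
    [0, 0, 0],
    [0, 0, 0],
  ],
  turn=[
    [0, 0, 0],
    [0, 0, 0],
    [0, 0, 0],
    [0, 0, 0],
    [0, 0, 0],
    [0, 0, 0],
    [0, 0, 0],
    [0, 0, 0],
    [0, 0, 0],
  ],
  gripper=[1, 1, 1, 1, 1, 1, 1, 1, 1],
)

```text
time: 40.8
tool_pos: [0.5679, -0.1301, 0.1769]
tool_rot: [-3.14, 0.003, 0.006]
contact_force: [0.1, 1.0, -1.2]
opening: 0.0636
```

```bash
python3 tgt.py -.026 .032
```

```text
{'time': 40.8, 'tool_pos': [0.568, -0.13, 0.177], 'tool_rot': [-3.14, 0.003, 0.006], 'contact_force': [0.135, 1.046, -1.2], 'opening': 0.064}
[ 0.566208   -0.12999917]
turn z -0.0021 shift [-1.700e-03 -1.000e-04  1.449e-01]
```

Call:
carry_out(
  translation=[
    [-0.001, 0, 0.03],
    [0, 0, 0.03],
    [0, 0, 0.03],
    [0, 0, 0.025],
    [0, 0, 0.018],
    [0, 0, 0.01],
    [0, 0, 0.003],
    [0, 0, 0],
    [0, 0, 0],
  ],
  turn=[
    [0, 0, 0],
    [0, 0, 0],
    [0, 0, 0],
    [0, 0, 0],
    [0, 0, 0],
    [0, 0, 0],
    [0, 0, 0],
    [0, 0, 0],
    [0, 0, 0],
  ],
  gripper=[1, 1, 1, 1, 1, 1, 1, 1, 1],
)

```text
time: 41.7
tool_pos: [0.5684, -0.1299, 0.0336]
tool_rot: [3.141, -0.002, 0.008]
contact_force: [0.7, -0.2, -0.7]
opening: 0.0637
```

Call:
carry_out(
  translation=[
    [0, 0, 0],
    [0, 0, 0],
    [0, 0, 0],
    [0, 0, 0],
    [0, 0, -0.02],
    [0, 0, -0.04],
    [0, 0, -0.04],
    [0, 0, -0.04],
    [0, 0, 0],
  ],
  turn=[
    [0, 0, 0],
    [0, 0, 0],
    [0, 0, 0],
    [0, 0, 0],
    [0, 0, 0],
    [0, 0, 0],
    [0, 0, 0],
    [0, 0, 0],
    [0, 0, 0],
  ],
  gripper=[-0.65, -0.65, -0.65, -0.65, -0.65, -0.65, -0.65, -0.65, -0.65],
)

```text
time: 42.6
tool_pos: [0.5707, -0.131, 0.179]
tool_rot: [3.137, -0.011, 0.008]
contact_force: [0.0, -0.3, 0.3]
opening: 0.0756
```

Run:
```python
from h import *
st(); w=read_camera("wrist"); save(w,"wc.png",s=1.4)
for n in("carton_a","cartridge_a","tray"):
    for r in nets.tip_of(w,n): print(n,round(r["score"],2),np.round(ray(w,r["pixel"],.025 if n!="tray" else 0),4))
goy(.4363,.3408,.17,-.38)
t=read_camera("top")
for r in nets.tip_of(t,"cartridge_a"): print(round(r["score"],2),np.round(ray(t,r["pixel"],.021),4))
```

```text
{'time': 42.6, 'tool_pos': [0.571, -0.131, 0.179], 'tool_rot': [3.137, -0.011, 0.008], 'contact_force': [0.006, -0.279, 0.299], 'opening': 0.076}
carton_a 0.79 [ 0.569  -0.1795  0.025 ]
carton_a 0.71 [ 0.5664 -0.0273  0.025 ]
cartridge_a 0.76 [ 0.5693 -0.1296  0.025 ]
tray 0.71 [ 0.5644 -0.1075  0.    ]
turn z 0.3876 shift [-0.2959 -0.3885  0.0015]
0.82 [0.4396 0.3527 0.021 ]
```

View pics/wc.png

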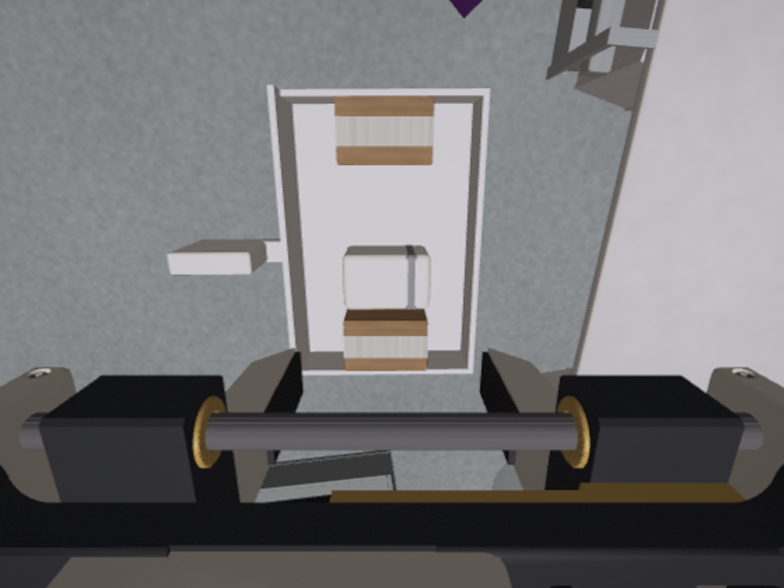

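Picture 10 shows three items flat in the tray with a free gap centred at world y ≈ -0.079. Going for the last cartridge.

Call:
carry_out(
  translation=[
    [0, 0, 0],
    [0, 0, 0],
    [0, 0, 0],
    [-0.0246, -0.0324, 0],
    [-0.0246, -0.0324, 0],
    [-0.0246, -0.0324, 0],
    [-0.0246, -0.0324, 0],
    [-0.0246, -0.0324, 0],
    [-0.0246, -0.0324, 0],
    [-0.0246, -0.0324, 0],
  ],
  turn=[
    [0, 0, 0.129],
    [0, 0, 0.129],
    [0, 0, 0.129],
    [0, 0, 0],
    [0, 0, 0],
    [0, 0, 0],
    [0, 0, 0],
    [0, 0, 0],
    [0, 0, 0],
    [0, 0, 0],
  ],
  gripper=[-1, -1, -1, -1, -1, -1, -1, -1, -1, -1],
)

```text
time: 43.9
tool_pos: [0.4907, 0.1459, 0.1717]
tool_rot: [3.141, 0.002, -0.38]
contact_force: [-0.2, 0.8, -0.3]
opening: 0.0918
```

Call:
carry_out(
  translation=[
    [-0.0246, -0.0324, 0],
    [-0.0246, -0.0324, 0],
    [-0.0246, -0.0324, 0],
    [-0.0246, -0.0324, 0],
    [-0.0246, -0.0324, 0],
    [0, 0, 0],
    [0, 0, 0],
  ],
  turn=[
    [0, 0, 0],
    [0, 0, 0],
    [0, 0, 0],
    [0, 0, 0],
    [0, 0, 0],
    [0, 0, 0],
    [0, 0, 0],
  ],
  gripper=[-1, -1, -1, -1, -1, -1, -1],
)

```text
time: 44.6
tool_pos: [0.4368, 0.3409, 0.1715]
tool_rot: [3.14, 0.001, -0.377]
contact_force: [-0.2, -0.3, -0.4]
opening: 0.092
```

```bash
python3 it.py cartridge_a .4363 .3408 -.38
```

```text
{'time': 44.6, 'tool_pos': [0.437, 0.341, 0.171], 'tool_rot': [3.14, 0.001, -0.377], 'contact_force': [-0.188, -0.346, -0.376], 'opening': 0.092}
wrist 0.87 2855.0 [ 0.4402  0.3458 -0.3555] err 0.112 [210. 208. 213.]
  tip [[0.4389, 0.3429]]
top 0.9 567.0 [ 0.4396  0.3449 -0.4067] err 0.238 [200. 206. 209.]
  tip [[0.4247, 0.3452]]
turn z -0.0011 shift [-0.0021 -0.0005  0.1546]
```

Call:
carry_out(
  translation=[
    [0, -0.0035, 0.035],
    [0, 0, 0.035],
    [0, 0, 0.035],
    [0, 0, 0.028],
    [0, 0, 0.016],
    [0, 0, 0],
    [0, 0, 0],
  ],
  turn=[
    [0, 0, 0],
    [0, 0, 0],
    [0, 0, 0],
    [0, 0, 0],
    [0, 0, 0],
    [0, 0, 0],
    [0, 0, 0],
  ],
  gripper=[-1, -1, -1, -1, -1, -1, -1],
)

```text
time: 45.6
tool_pos: [0.4394, 0.3435, 0.0241]
tool_rot: [-3.141, -0.0, -0.38]
contact_force: [-0.0, 0.3, 0.6]
opening: 0.092
```

Call:
carry_out(
  translation=[
    [0, 0, 0],
    [0, 0, 0],
    [0, 0, 0],
    [0, 0, 0],
    [0, 0, 0],
    [0, 0, 0],
    [0, 0, 0],
    [0, 0, 0],
  ],
  turn=[
    [0, 0, 0],
    [0, 0, 0],
    [0, 0, 0],
    [0, 0, 0],
    [0, 0, 0],
    [0, 0, 0],
    [0, 0, 0],
    [0, 0, 0],
  ],
  gripper=[1, 1, 1, 1, 1, 1, 1, 1],
)

```text
time: 46.4
tool_pos: [0.4391, 0.3439, 0.0242]
tool_rot: [-3.141, -0.001, -0.379]
contact_force: [-1.4, -1.6, 5.1]
opening: 0.0636
```

Call:
carry_out(
  translation=[
    [0, 0, -0.02],
    [0, 0, -0.03],
    [0, 0, -0.03],
    [0, 0, -0.03],
    [0, 0, -0.03],
    [0, 0, -0.02],
    [0, 0, 0],
  ],
  turn=[
    [0, 0, 0],
    [0, 0, 0],
    [0, 0, 0],
    [0, 0, 0],
    [0, 0, 0],
    [0, 0, 0],
    [0, 0, 0],
  ],
  gripper=[1, 1, 1, 1, 1, 1, 1],
)

```text
time: 47.1
tool_pos: [0.4401, 0.3446, 0.1863]
tool_rot: [-3.137, -0.003, -0.379]
contact_force: [0.2, 1.1, 0.0]
opening: 0.0643
```

```bash
python3 tgt.py .025 .175
```

```text
{'time': 47.1, 'tool_pos': [0.44, 0.345, 0.186], 'tool_rot': [-3.137, -0.003, -0.379], 'contact_force': [0.177, 1.125, 0.02], 'opening': 0.064}
[ 0.5658    -0.0790008]
turn z -0.3873 shift [0.1223 0.4246 0.0113]
```

Call:
carry_out(
  translation=[
    [0, 0, 0],
    [0, 0, 0],
    [0, 0, 0],
    [0.0094, 0.0327, 0],
    [0.0094, 0.0327, 0],
    [0.0094, 0.0327, 0],
    [0.0094, 0.0327, 0],
    [0.0094, 0.0327, 0],
    [0.0094, 0.0327, 0],
    [0.0094, 0.0327, 0],
  ],
  turn=[
    [0, 0, -0.129],
    [0, 0, -0.129],
    [0, 0, -0.129],
    [0, 0, 0],
    [0, 0, 0],
    [0, 0, 0],
    [0, 0, 0],
    [0, 0, 0],
    [0, 0, 0],
    [0, 0, 0],
  ],
  gripper=[1, 1, 1, 1, 1, 1, 1, 1, 1, 1],
)

```text
time: 48.1
tool_pos: [0.5058, 0.114, 0.1819]
tool_rot: [3.141, 0.003, 0.008]
contact_force: [1.4, -0.2, -1.2]
opening: 0.0635
```

Call:
carry_out(
  translation=[
    [0.0094, 0.0327, 0],
    [0.0094, 0.0327, 0],
    [0.0094, 0.0327, 0],
    [0.0094, 0.0327, 0],
    [0.0094, 0.0327, 0],
    [0.0094, 0.0327, 0],
    [0, 0, 0],
    [0, 0, 0],
  ],
  turn=[
    [0, 0, 0],
    [0, 0, 0],
    [0, 0, 0],
    [0, 0, 0],
    [0, 0, 0],
    [0, 0, 0],
    [0, 0, 0],
    [0, 0, 0],
  ],
  gripper=[1, 1, 1, 1, 1, 1, 1, 1],
)

```text
time: 48.9
tool_pos: [0.5635, -0.0806, 0.1818]
tool_rot: [-3.14, 0.003, 0.006]
contact_force: [-0.6, 0.2, -0.9]
opening: 0.0636
```

```bash
python3 tgt.py .025 .036
python3 - <<'E'
from h import *
w=read_camera("wrist"); save(w,"wd.png",s=1.2)
E
```

```text
{'time': 48.9, 'tool_pos': [0.563, -0.081, 0.182], 'tool_rot': [-3.14, 0.003, 0.006], 'contact_force': [-0.579, 0.24, -0.898], 'opening': 0.064}
[ 0.5658    -0.0790008]
turn z -0.0021 shift [ 0.0023 -0.0016  0.1458]
```

View pics/wd.png

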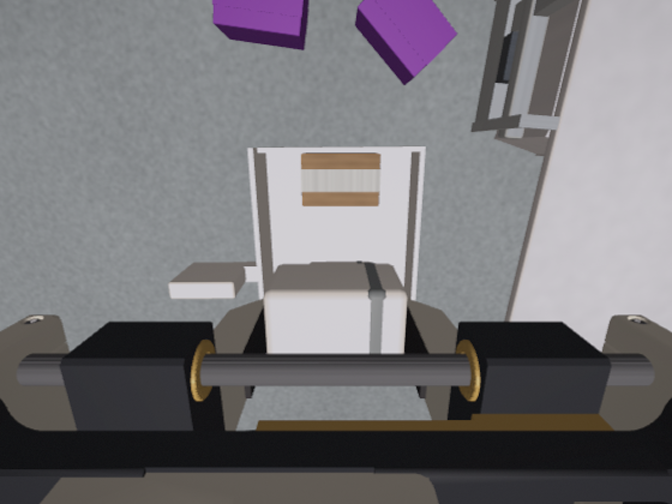

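Picture 11 shows the last cartridge held square. Lowering it into the gap.

Call:
carry_out(
  translation=[
    [0.002, -0.001, 0.03],
    [0, 0, 0.03],
    [0, 0, 0.03],
    [0, 0, 0.025],
    [0, 0, 0.018],
    [0, 0, 0.01],
    [0, 0, 0.005],
    [0, 0, 0],
    [0, 0, 0],
  ],
  turn=[
    [0, 0, 0],
    [0, 0, 0],
    [0, 0, 0],
    [0, 0, 0],
    [0, 0, 0],
    [0, 0, 0],
    [0, 0, 0],
    [0, 0, 0],
    [0, 0, 0],
  ],
  gripper=[1, 1, 1, 1, 1, 1, 1, 1, 1],
)

```text
time: 49.85
tool_pos: [0.5668, -0.0792, 0.0365]
tool_rot: [3.141, -0.001, 0.008]
contact_force: [-0.2, -0.1, -0.2]
opening: 0.0636
```

Call:
carry_out(
  translation=[
    [0, 0, 0],
    [0, 0, 0],
    [0, 0, 0],
    [0, 0, 0],
    [0, 0, -0.02],
    [0, 0, -0.04],
    [0, 0, -0.04],
    [0, 0, -0.04],
    [0, 0, -0.03],
    [0, 0, 0],
  ],
  turn=[
    [0, 0, 0],
    [0, 0, 0],
    [0, 0, 0],
    [0, 0, 0],
    [0, 0, 0],
    [0, 0, 0],
    [0, 0, 0],
    [0, 0, 0],
    [0, 0, 0],
    [0, 0, 0],
  ],
  gripper=[-0.65, -0.65, -0.65, -0.65, -0.65, -0.65, -0.65, -0.65, -0.65, -0.65],
)

```text
time: 50.85
tool_pos: [0.5685, -0.0799, 0.2108]
tool_rot: [3.139, -0.009, 0.008]
contact_force: [0.3, 0.5, -0.4]
opening: 0.0758
```

Run:
```python
from h import *
st(); w=read_camera("wrist"); t=read_camera("top"); save(w,"we.png",s=1.4)
for p in(w,t):
  for n,z in(("carton_a",.025),("cartridge_a",.025),("tray",0),("tray_tab",.072),("brush",.004),("bolt_knob",.133)):
    for r in nets.tip_of(p,n): print(n,round(r["score"],2),np.round(ray(p,r["pixel"],z)[:2],4))
```

```text
{'time': 50.85, 'tool_pos': [0.569, -0.08, 0.211], 'tool_rot': [3.139, -0.009, 0.008], 'contact_force': [0.281, 0.467, -0.408], 'opening': 0.076}
carton_a 0.82 [ 0.569  -0.1821]
carton_a 0.76 [ 0.5671 -0.0297]
carton_a 0.63 [0.615  0.0859]
cartridge_a 0.94 [ 0.5678 -0.137 ]
cartridge_a 0.83 [ 0.5637 -0.0941]
tray_tab 0.74 [ 0.4593 -0.1044]
carton_a 0.97 [0.7082 0.2708]
carton_a 0.94 [0.6178 0.0838]
carton_a 0.89 [0.5072 0.1115]
carton_a 0.62 [ 0.572  -0.0186]
carton_a 0.6 [ 0.5749 -0.1788]
cartridge_a 0.55 [ 0.5696 -0.1361]
brush 0.95 [ 0.4751 -0.373 ]
bolt_knob 0.96 [0.705  0.0944]
bolt_knob 0.65 [0.4716 0.2593]
```

View pics/we.png

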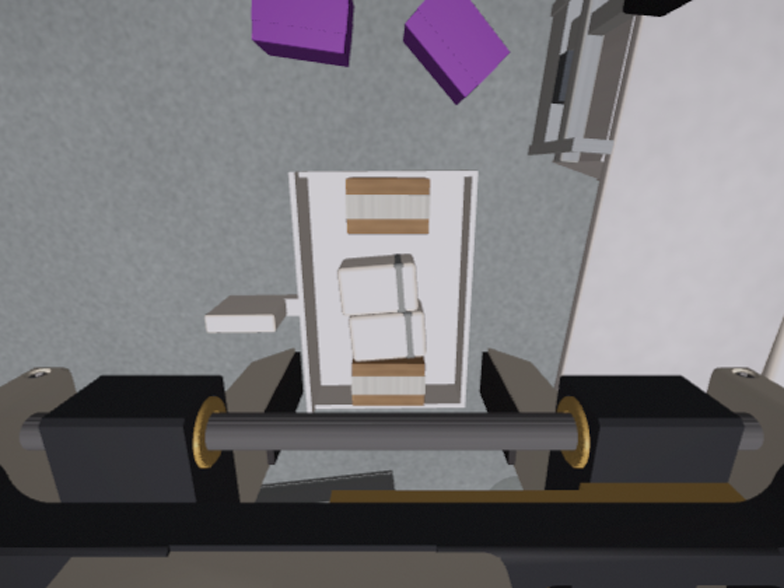

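Picture 12: all four items lie in the tray. The two cartridges shifted together and turned a little, but they look flat. I'll grip the tab and check from the side on the way.

Call:
carry_out(
  translation=[
    [0, 0, 0],
    [0, 0, 0],
    [0, 0, 0],
    [0, 0, 0],
    [0, 0, 0],
    [0, 0, 0],
    [0, 0, 0],
    [0, 0, 0],
    [0, 0, 0],
    [0, 0, 0],
  ],
  turn=[
    [0, 0, 0.1428],
    [0, 0, 0.1428],
    [0, 0, 0.1428],
    [0, 0, 0.1428],
    [0, 0, 0.1428],
    [0, 0, 0.1428],
    [0, 0, 0.1428],
    [0, 0, 0.1428],
    [0, 0, 0.1428],
    [0, 0, 0.1428],
  ],
  gripper=[-0.65, -0.65, -0.65, -0.65, -0.65, -0.65, -0.65, -0.65, -0.65, -0.65],
)

```text
time: 52.55
tool_pos: [0.5663, -0.0794, 0.2057]
tool_rot: [-3.142, -0.0, -1.426]
contact_force: [0.2, 0.9, -0.4]
opening: 0.0754
```

Call:
carry_out(
  translation=[
    [0, 0, 0],
    [0.005, 0.0277, 0],
    [0.005, 0.0277, 0],
    [0.005, 0.0277, 0],
    [0.005, 0.0277, 0],
    [0, 0, 0],
    [0, 0, 0],
  ],
  turn=[
    [0, 0, 0.1428],
    [0, 0, 0],
    [0, 0, 0],
    [0, 0, 0],
    [0, 0, 0],
    [0, 0, 0],
    [0, 0, 0],
  ],
  gripper=[-0.4, -0.4, -0.4, -0.4, -0.4, -0.4, -0.4],
)

```text
time: 53.25
tool_pos: [0.4559, -0.1004, 0.2062]
tool_rot: [-3.14, -0.0, -1.564]
contact_force: [0.5, 0.2, -1.6]
opening: 0.0646
```

Run:
```python
from h import *
st(); w=read_camera("wrist"); t=read_camera("top"); s=read_camera("side"); save(s,"s2.png",(200,150,400,300),4); save(w,"wf.png",s=1.4)
for p in(w,t,s):
  for n,z in(("tray",0),("tray_tab",.072),("cartridge_a",.025)):
    for r in nets.tip_of(p,n)[:2]: print(n,round(r["score"],2),np.round(ray(p,r["pixel"],z)[:2],4))
goy(.4585,-.1047,.053,.008-np.pi/2)
```

```text
{'time': 53.25, 'tool_pos': [0.456, -0.1, 0.206], 'tool_rot': [-3.14, -0.0, -1.564], 'contact_force': [0.548, 0.162, -1.638], 'opening': 0.065}
tray_tab 0.63 [ 0.4553 -0.1068]
cartridge_a 0.9 [ 0.566  -0.1355]
cartridge_a 0.77 [ 0.5567 -0.0962]
tray_tab 0.84 [ 0.4654 -0.1045]
tray 0.6 [ 0.5673 -0.1085]
tray 0.57 [ 0.4836 -0.1843]
tray_tab 0.71 [ 0.4602 -0.1052]
tray_tab 0.48 [ 0.6708 -0.2343]
cartridge_a 0.96 [ 0.5553 -0.0939]
cartridge_a 0.51 [ 0.5733 -0.1384]
turn z -0.0003 shift [ 0.0045 -0.0027  0.1526]
```

View pics/wf.png

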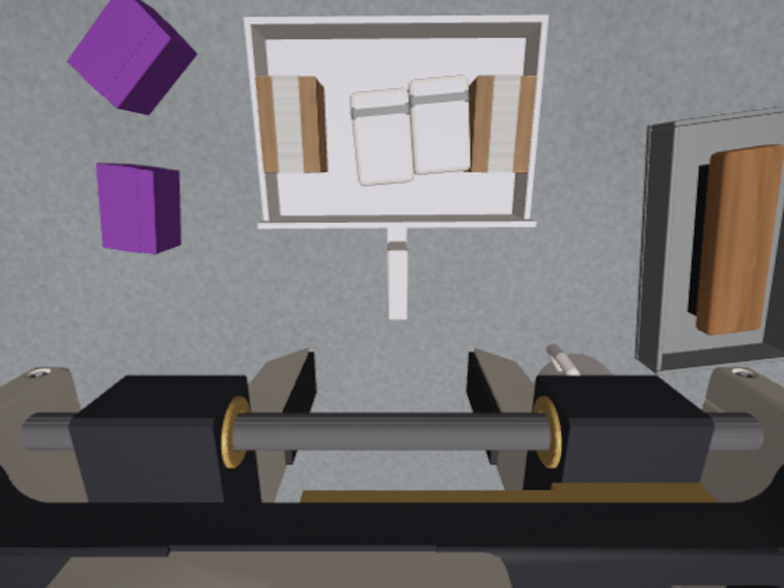

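Picture 13 shows all four items flat in the tray, the brush in the caddy, and the tab centred between the fingers. Gripping the tab.

Call:
carry_out(
  translation=[
    [0.004, -0.003, 0.035],
    [0, 0, 0.035],
    [0, 0, 0.035],
    [0, 0, 0.03],
    [0, 0, 0.017],
    [0, 0, 0],
    [0, 0, 0],
  ],
  turn=[
    [0, 0, 0],
    [0, 0, 0],
    [0, 0, 0],
    [0, 0, 0],
    [0, 0, 0],
    [0, 0, 0],
    [0, 0, 0],
  ],
  gripper=[-0.4, -0.4, -0.4, -0.4, -0.4, -0.4, -0.4],
)

```text
time: 54.55
tool_pos: [0.459, -0.1043, 0.0541]
tool_rot: [-3.142, -0.0, -1.563]
contact_force: [0.9, 0.1, -0.4]
opening: 0.0641
```

Call:
carry_out(
  translation=[
    [0, 0, 0],
    [0, 0, 0],
    [0, 0, 0],
    [0, 0, 0],
    [0, 0, 0],
    [0, 0, 0],
    [0, 0, 0],
    [0, 0, 0],
    [0, 0, 0],
    [0, 0, 0],
  ],
  turn=[
    [0, 0, 0],
    [0, 0, 0],
    [0, 0, 0],
    [0, 0, 0],
    [0, 0, 0],
    [0, 0, 0],
    [0, 0, 0],
    [0, 0, 0],
    [0, 0, 0],
    [0, 0, 0],
  ],
  gripper=[1, 1, 1, 1, 1, 1, 1, 1, 1, 1],
  squeeze=45,
)

```text
time: 55.55
tool_pos: [0.4587, -0.1043, 0.0537]
tool_rot: [3.142, -0.0, -1.563]
contact_force: [-0.9, -1.0, 0.1]
opening: 0.0139
```

Run:
```python
from h import *
s=st(); p=cab(-.170,0); q=cab(-.109,0)
# tab point ahead of mouth, turned square, then home
print(p,q); cur=goy(*p,.053,-np.pi/2-.063); goy(*q,.053,-np.pi/2-.063,cur)
```

```text
{'time': 55.55, 'tool_pos': [0.459, -0.104, 0.054], 'tool_rot': [3.142, -0.0, -1.563], 'contact_force': [-0.905, -0.985, 0.14], 'opening': 0.014}
[ 0.60303725 -0.10709708] [ 0.66391624 -0.11093754]
turn z 0.0707 shift [-0.0063 -0.1442  0.0007]
turn z 0.0 shift [ 0.    -0.061 -0.   ]
```

Call:
carry_out(
  translation=[
    [-0.001, -0.005, 0],
    [-0.001, -0.008, 0],
    [-0.001, -0.012, 0],
    [-0.001, -0.012, 0],
    [-0.001, -0.012, 0],
    [-0.0007, -0.012, 0],
    [-0.0006, -0.012, 0],
    [0, -0.012, 0],
    [0, 0, 0],
  ],
  turn=[
    [0, 0, 0.036],
    [0, 0, 0.035],
    [0, 0, 0],
    [0, 0, 0],
    [0, 0, 0],
    [0, 0, 0],
    [0, 0, 0],
    [0, 0, 0],
    [0, 0, 0],
  ],
  gripper=[1, 1, 1, 1, 1, 1, 1, 1, 1],
)

```text
time: 56.45
tool_pos: [0.5443, -0.1025, 0.0537]
tool_rot: [3.141, 0.0, -1.634]
contact_force: [0.6, 1.1, 2.1]
opening: 0.0136
```

Run:
```python
from h import *
s=st(); q=cab(-.109,0); goy(*q,.053,-np.pi/2-.063)
w=read_camera("wrist"); t=read_camera("top")
for p in(w,t):
  for n,z in(("tray",0),("tray_tab",.072),("cartridge_a",.025),("carton_a",.025)):
    for r in nets.tip_of(p,n)[:2]: print(n,round(r["score"],2),np.round(ray(p,r["pixel"],z)[:2],4))
```

```text
{'time': 56.45, 'tool_pos': [0.544, -0.103, 0.054], 'tool_rot': [3.141, 0.0, -1.634], 'contact_force': [0.615, 1.12, 2.138], 'opening': 0.014}
turn z -0.0003 shift [ 0.0009 -0.1199  0.0007]
tray 0.24 [ 0.4989 -0.1019]
tray_tab 0.96 [ 0.5449 -0.1039]
tray_tab 0.42 [ 0.644  -0.1332]
cartridge_a 0.76 [ 0.6466 -0.0995]
cartridge_a 0.75 [ 0.65   -0.1413]
carton_a 0.79 [ 0.658 -0.032]
carton_a 0.68 [ 0.6485 -0.1859]
tray_tab 0.18 [0.6969 0.3629]
carton_a 0.82 [ 0.6585 -0.0249]
carton_a 0.81 [0.7016 0.2749]
```

Call:
carry_out(
  translation=[
    [0, -0.012, 0],
    [0, -0.012, 0],
    [0, -0.012, 0],
    [0, -0.012, 0],
    [0, -0.012, 0],
    [0, -0.012, 0],
    [0, 0, 0],
  ],
  turn=[
    [0, 0, 0],
    [0, 0, 0],
    [0, 0, 0],
    [0, 0, 0],
    [0, 0, 0],
    [0, 0, 0],
    [0, 0, 0],
  ],
  gripper=[1, 1, 1, 1, 1, 1, 1],
)

```text
time: 57.65
tool_pos: [0.6153, -0.1075, 0.0537]
tool_rot: [3.14, -0.0, -1.634]
contact_force: [0.3, -0.1, 3.0]
opening: 0.0138
```

Call:
carry_out(
  translation=[
    [0, -0.01, 0],
    [0, -0.01, 0],
    [0, -0.01, 0],
    [0, -0.008, 0],
    [0, 0, 0],
  ],
  turn=[
    [0, 0, 0],
    [0, 0, 0],
    [0, 0, 0],
    [0, 0, 0],
    [0, 0, 0],
  ],
  gripper=[1, 1, 1, 1, 1],
)

```text
time: 58.15
tool_pos: [0.6524, -0.1098, 0.0538]
tool_rot: [3.139, -0.0, -1.634]
contact_force: [-2.4, -0.1, 3.5]
opening: 0.0136
```

Run:
```python
from h import *
s=st(); q=cab(-.109,0); goy(*q,.053,-np.pi/2-.063)
```

```text
{'time': 58.15, 'tool_pos': [0.652, -0.11, 0.054], 'tool_rot': [3.139, -0.0, -1.634], 'contact_force': [-2.392, -0.08, 3.458], 'opening': 0.014}
turn z -0.0004 shift [ 0.0005 -0.0116  0.0008]
```

Call:
carry_out(
  translation=[
    [0, -0.003, 0],
    [0, -0.003, 0],
    [0, -0.003, 0],
    [0, -0.002, 0],
    [0, 0, 0],
  ],
  turn=[
    [0, 0, 0],
    [0, 0, 0],
    [0, 0, 0],
    [0, 0, 0],
    [0, 0, 0],
  ],
  gripper=[1, 1, 1, 1, 1],
)

```text
time: 58.65
tool_pos: [0.662, -0.1103, 0.0538]
tool_rot: [3.136, 0.0, -1.634]
contact_force: [-9.3, 1.3, 6.6]
opening: 0.0137
```

Call:
carry_out(
  translation=[
    [0, -0.002, 0],
    [0, -0.001, 0],
    [0, 0, 0],
  ],
  turn=[
    [0, 0, 0],
    [0, 0, 0],
    [0, 0, 0],
  ],
  gripper=[1, 1, 1],
)

```text
time: 58.95
tool_pos: [0.6646, -0.1105, 0.0537]
tool_rot: [3.135, 0.0, -1.634]
contact_force: [-10.5, 0.0, 8.2]
opening: 0.014
```

Call:
carry_out(
  translation=[
    [0, -0.0015, 0],
    [0, -0.0015, 0],
    [0, 0, 0],
  ],
  turn=[
    [0, 0, 0],
    [0, 0, 0],
    [0, 0, 0],
  ],
  gripper=[1, 1, 1],
)

```text
time: 59.25
tool_pos: [0.665, -0.1099, 0.0537]
tool_rot: [3.129, 0.001, -1.634]
contact_force: [-21.8, 3.2, 13.7]
opening: 0.0138
```

Call:
carry_out(
  translation=[
    [0, -0.0015, 0],
    [0, -0.0015, 0],
    [0, 0, 0],
  ],
  turn=[
    [0, 0, 0],
    [0, 0, 0],
    [0, 0, 0],
  ],
  gripper=[1, 1, 1],
)

```text
time: 59.55
tool_pos: [0.6652, -0.1097, 0.0536]
tool_rot: [3.123, 0.002, -1.634]
contact_force: [-30.5, 4.9, 20.7]
opening: 0.014
```

Call:
carry_out(
  translation=[
    [0, 0.002, 0],
    [0, 0.002, 0],
    [0, 0, 0],
    [0, 0, 0],
    [0, 0, 0],
    [0, 0, 0],
    [0, 0, 0],
  ],
  turn=[
    [0, 0, 0],
    [0, 0, 0],
    [0, 0, 0],
    [0, 0, 0],
    [0, 0, 0],
    [0, 0, 0],
    [0, 0, 0],
  ],
  gripper=[1, 1, 1, -0.4, -0.4, -0.4, -0.4],
  squeeze=30,
)

```text
time: 60.25
tool_pos: [0.6696, -0.1108, 0.0535]
tool_rot: [-3.142, -0.0, -1.634]
contact_force: [-0.2, 0.5, -0.3]
opening: 0.0415
```

Call:
carry_out(
  translation=[
    [0, 0, 0],
    [0, 0, -0.03],
    [0, 0, -0.04],
    [0, 0, -0.04],
    [0, 0, -0.04],
    [0, 0, -0.03],
    [0, 0, 0],
  ],
  turn=[
    [0, 0, 0],
    [0, 0, 0],
    [0, 0, 0],
    [0, 0, 0],
    [0, 0, 0],
    [0, 0, 0],
    [0, 0, 0],
  ],
  gripper=[-0.4, -0.4, -0.4, -0.4, -0.4, -0.4, -1],
)

```text
time: 60.95
tool_pos: [0.6716, -0.1112, 0.2397]
tool_rot: [-3.131, -0.002, -1.634]
contact_force: [-0.2, 0.3, 0.1]
opening: 0.0685
```

Run:
```python
from h import *
st(); t=read_camera("top"); w=read_camera("wrist"); s=read_camera("side")
for p in(w,t,s):
  for n,z in(("tray_tab",.072),("bolt_knob",.133),("carton_a",.021),("cartridge_a",.021)):
    for r in nets.tip_of(p,n)[:3]: print(n,round(r["score"],2),np.round(ray(p,r["pixel"],z)[:2],4))
print("tab home",cab(-.109,0),"knob",cab(-.086,.205))
goy(*cab(-.086,.205),.22,-np.pi/2-.063)
save(s,"s3.png",(150,110,420,330),2.9)
```

```text
{'time': 60.95, 'tool_pos': [0.672, -0.111, 0.24], 'tool_rot': [-3.131, -0.002, -1.634], 'contact_force': [-0.185, 0.346, 0.105], 'opening': 0.068}
bolt_knob 0.84 [0.701  0.0934]
carton_a 0.65 [0.6193 0.0885]
tray_tab 0.15 [ 0.4659 -0.3516]
bolt_knob 0.61 [0.7051 0.0878]
carton_a 0.98 [0.6139 0.0856]
carton_a 0.86 [0.7053 0.2717]
carton_a 0.75 [0.5115 0.1002]
tray_tab 0.78 [ 0.661  -0.0891]
bolt_knob 0.76 [0.7048 0.0888]
carton_a 0.84 [0.5119 0.1043]
carton_a 0.78 [0.6234 0.0868]
carton_a 0.7 [0.7106 0.2725]
cartridge_a 0.48 [ 0.7755 -0.1641]
cartridge_a 0.46 [ 0.7744 -0.1198]
tab home [ 0.66391624 -0.11093754] knob [0.69977707 0.09220773]
turn z -0.0004 shift [-0.2043 -0.0174  0.0137]
```

View pics/s3.png

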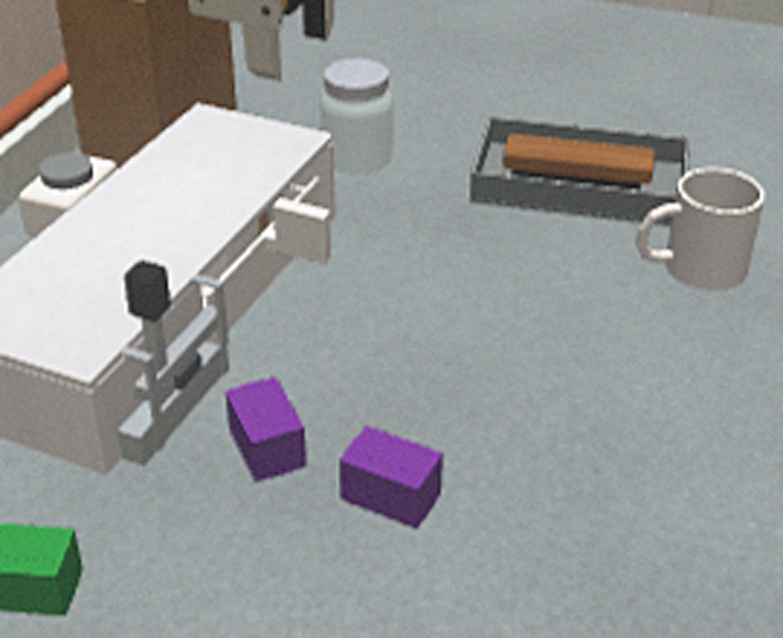

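Picture 14 shows the tray home with its tab at (300,225), the bolt still drawn back, the brush in the caddy, and the jar and mug upright. Now the bolt.

Call:
carry_out(
  translation=[
    [-0.0292, -0.0025, 0],
    [-0.0292, -0.0025, 0],
    [-0.0292, -0.0025, 0],
    [-0.0292, -0.0025, 0],
    [-0.0292, -0.0025, 0],
    [-0.0292, -0.0025, 0],
    [-0.0291, -0.0024, 0],
    [0, 0, 0],
    [0, 0, 0],
  ],
  turn=[
    [0, 0, 0],
    [0, 0, 0],
    [0, 0, 0],
    [0, 0, 0],
    [0, 0, 0],
    [0, 0, 0],
    [0, 0, 0],
    [0, 0, 0],
    [0, 0, 0],
  ],
  gripper=[-1, -1, -1, -1, -1, -1, -1, -1, -1],
)

```text
time: 62.6
tool_pos: [0.6998, 0.0927, 0.2335]
tool_rot: [3.141, -0.0, -1.633]
contact_force: [-0.5, 0.2, -0.6]
opening: 0.092
```

Run:
```python
from h import *
st(); goy(.7009,.0925,.115,-np.pi/2-.063)
```

```text
{'time': 62.6, 'tool_pos': [0.7, 0.093, 0.234], 'tool_rot': [3.141, -0.0, -1.633], 'contact_force': [-0.545, 0.227, -0.577], 'opening': 0.092}
turn z 0.001 shift [ 1.000e-04 -1.100e-03  1.185e-01]
```

Call:
carry_out(
  translation=[
    [0, -0.001, 0.03],
    [0, 0, 0.03],
    [0, 0, 0.03],
    [0, 0, 0.0285],
    [0, 0, 0],
    [0, 0, 0],
  ],
  turn=[
    [0, 0, 0],
    [0, 0, 0],
    [0, 0, 0],
    [0, 0, 0],
    [0, 0, 0],
    [0, 0, 0],
  ],
  gripper=[-1, -1, -1, -1, -1, -1],
)

```text
time: 63.2
tool_pos: [0.7011, 0.091, 0.1157]
tool_rot: [3.142, -0.0, -1.635]
contact_force: [-0.4, 1.5, 0.4]
opening: 0.0916
```

Call:
carry_out(
  translation=[
    [0, 0, 0],
    [0, 0, 0],
    [0, 0, 0],
    [0, 0, 0],
    [0, 0, 0],
    [0, 0, 0],
    [0, 0, 0],
    [0, 0, 0],
    [0, 0, 0],
    [0, 0, 0],
  ],
  turn=[
    [0, 0, 0],
    [0, 0, 0],
    [0, 0, 0],
    [0, 0, 0],
    [0, 0, 0],
    [0, 0, 0],
    [0, 0, 0],
    [0, 0, 0],
    [0, 0, 0],
    [0, 0, 0],
  ],
  gripper=[1, 1, 1, 1, 1, 1, 1, 1, 1, 1],
)

```text
time: 64.2
tool_pos: [0.7009, 0.0921, 0.1152]
tool_rot: [3.142, -0.0, -1.634]
contact_force: [0.2, -0.1, 0.2]
opening: 0.0239
```

Call:
carry_out(
  translation=[
    [0, 0, 0],
    [0, 0, 0],
    [0, 0, -0.007],
    [0, 0, -0.007],
    [0, 0, -0.006],
    [0, 0, 0],
    [0, 0, 0],
  ],
  turn=[
    [0, 0, 0],
    [0, 0, 0],
    [0, 0, 0],
    [0, 0, 0],
    [0, 0, 0],
    [0, 0, 0],
    [0, 0, 0],
  ],
  gripper=[1, 1, 1, 1, 1, 1, 1],
)

```text
time: 64.9
tool_pos: [0.7008, 0.0921, 0.1354]
tool_rot: [-3.141, -0.0, -1.634]
contact_force: [0.6, 0.4, -2.1]
opening: 0.0238
```

Call:
carry_out(
  translation=[
    [0.01, 0, 0],
    [0.01, 0, 0],
    [0.01, 0, 0],
    [0.01, 0, 0],
    [0.01, 0, 0],
    [0.01, 0, 0],
    [0, 0, 0],
    [0, 0, 0],
  ],
  turn=[
    [0, 0, 0],
    [0, 0, 0],
    [0, 0, 0],
    [0, 0, 0],
    [0, 0, 0],
    [0, 0, 0],
    [0, 0, 0],
    [0, 0, 0],
  ],
  gripper=[1, 1, 1, 1, 1, 1, 1, 1],
)

```text
time: 65.7
tool_pos: [0.697, 0.0336, 0.1352]
tool_rot: [3.141, 0.003, -1.634]
contact_force: [0.2, 9.0, -1.2]
opening: 0.0242
```

At the locked stop (9 N). Relieving the pressure, lowering and letting go.

Call:
carry_out(
  translation=[
    [-0.001, 0, 0.007],
    [0, 0, 0.007],
    [0, 0, 0.006],
    [0, 0, 0],
    [0, 0, 0],
  ],
  turn=[
    [0, 0, 0],
    [0, 0, 0],
    [0, 0, 0],
    [0, 0, 0],
    [0, 0, 0],
  ],
  gripper=[1, 1, 1, 1, 1],
)

```text
time: 66.2
tool_pos: [0.697, 0.0341, 0.1152]
tool_rot: [3.141, 0.002, -1.634]
contact_force: [-0.4, 6.5, -1.0]
opening: 0.0237
```

Call:
carry_out(
  translation=[
    [0, 0, 0],
    [0, 0, 0],
    [0, 0, 0],
    [0, 0, 0],
    [0, 0, 0],
    [0, 0, 0],
    [0, 0, -0.03],
    [0, 0, -0.03],
    [0, 0, -0.03],
    [0, 0, 0],
  ],
  turn=[
    [0, 0, 0],
    [0, 0, 0],
    [0, 0, 0],
    [0, 0, 0],
    [0, 0, 0],
    [0, 0, 0],
    [0, 0, 0],
    [0, 0, 0],
    [0, 0, 0],
    [0, 0, 0],
  ],
  gripper=[-1, -1, -1, -1, -1, -1, -1, -1, -1, -1],
)

```text
time: 67.2
tool_pos: [0.6993, 0.0331, 0.2109]
tool_rot: [-3.132, -0.0, -1.634]
contact_force: [-0.3, -0.6, -0.4]
opening: 0.0911
```

Call:
carry_out(
  translation=[
    [0, 0.03, -0.01],
    [0, 0.03, 0],
    [0, 0.03, 0],
    [0, 0.03, 0],
    [0, 0.03, 0],
    [0, 0, 0],
  ],
  turn=[
    [0, 0, 0],
    [0, 0, 0],
    [0, 0, 0],
    [0, 0, 0],
    [0, 0, 0],
    [0, 0, 0],
  ],
  gripper=[-1, -1, -1, -1, -1, -1],
)

```text
time: 67.8
tool_pos: [0.544, 0.0432, 0.215]
tool_rot: [3.139, -0.0, -1.634]
contact_force: [-0.2, 0.2, -0.5]
opening: 0.0921
```

Run:
```python
from h import *
st(); w=read_camera("wrist"); s=read_camera("side"); t=read_camera("top")
for p in(w,t,s):
  for n,z in(("tray_tab",.072),("bolt_knob",.133),("brush",.004),("caddy",0),("mug",0),("jar",0),("spray",0)):
    for r in nets.tip_of(p,n)[:1]: print(n,round(r["score"],2),np.round(ray(p,r["pixel"],z)[:2],4))
print("pred knob locked",cab(-.086,.145),"tab",cab(-.109,0)); print("side px knob lift 0/14/20mm",proj(s,[[*cab(-.086,.145),z] for z in(.152,.166,.172)]).round(1).tolist())
save(s,"s4.png",(150,110,420,330),2.9)
a=s["img"][110:330,150:420]; b=w["img"][0:260,60:500]; b=cv2.resize(b,None,fx=.91,fy=.91)
c=np.zeros((220+b.shape[0],max(270*1,b.shape[1]),3),np.uint8);
```

```text
{'time': 67.8, 'tool_pos': [0.544, 0.043, 0.215], 'tool_rot': [3.139, -0.0, -1.634], 'contact_force': [-0.183, 0.158, -0.484], 'opening': 0.092}
tray_tab 0.92 [ 0.6655 -0.1105]
bolt_knob 0.98 [0.697  0.0345]
jar 0.34 [0.4952 0.2831]
tray_tab 0.91 [ 0.6783 -0.1097]
brush 0.77 [ 0.4813 -0.375 ]
caddy 0.71 [ 0.4795 -0.3802]
mug 0.67 [ 0.3385 -0.283 ]
jar 0.75 [ 0.7154 -0.3435]
spray 0.69 [0.7204 0.385 ]
tray_tab 0.76 [ 0.6644 -0.0969]
bolt_knob 0.84 [0.7026 0.0288]
brush 0.89 [ 0.471  -0.3802]
caddy 0.85 [ 0.4862 -0.3766]
mug 0.63 [ 0.3316 -0.2788]
spray 0.79 [0.723  0.3919]
pred knob locked [0.69599957 0.03232676] tab [ 0.66391624 -0.11093754]
side px knob lift 0/14/20mm [[215.5, 188.3], [214.9, 183.0], [214.6, 180.7]]
```

View pics/s4.png

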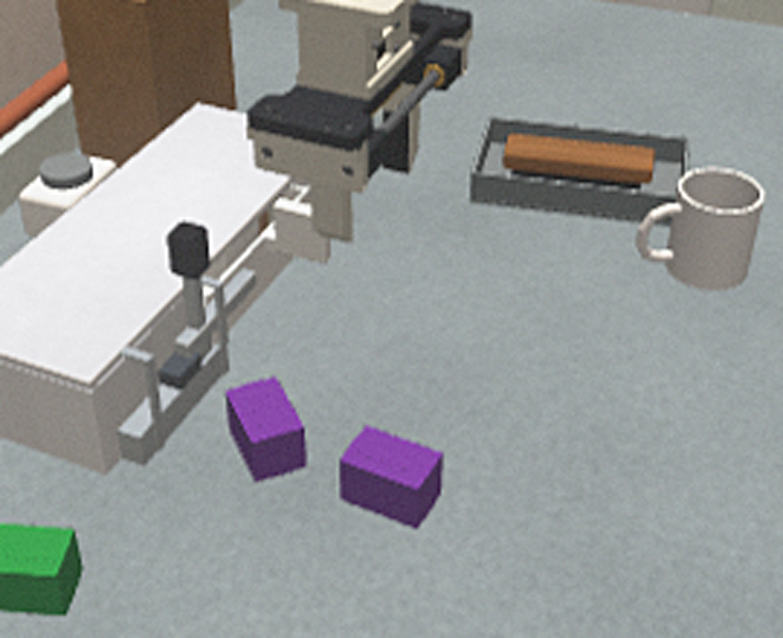

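Picture 15 shows the bolt across with the knob top at about side px (215,190), against (215.5,188.3) predicted for the lowered bolt. One last check is to compare the knob pixels with the initial locked view, then hand in.

Run:
```python
from h import *
a=cv2.resize(cv2.imread("pics/side0.png"),(560,420),interpolation=cv2.INTER_AREA); s=read_camera("side")["img"][:,:,::-1]
def c(i):
    g=i[170:215,195:235].astype(int).sum(2)<160; y,x=np.nonzero(g); return g.sum(),x.mean()+195,y.mean()+170
d=np.array(c(a))-np.array(c(s)); print("knob start/now",np.round(c(a),2),np.round(c(s),2))
if abs(d[1])<2.5 and abs(d[2])<1.7: print("same place: handing in",robot.hand_in())
st()
```

```text
knob start/now [ 34.   216.24 196.79] [ 48.   216.19 196.23]
the job is handed in; nothing more can be done
same place: handing in None
the job is handed in; nothing more can be done
```

The supply cabinet is restocked and locked, and I've handed the job in. No verdict was reported.

**What I did**
- I lifted the bolt over its bump and drew it back.
- The brush went from the tray into the caddy.
- Both brown cartons and both white cartridges are in the tray.
- I pushed the tray by its tab to the back wall, where the force jumped to about 30 N.
- I shot the bolt back across and let it drop. The run took about 68 s of the 210 s allowed.

**Last checks**
- **Bolt:** in the side view, the knob is within 0.6 px of where it was when locked at the start.
- **Tray:** the wrist view puts the tab within 2 mm of its expected home position. The top and side views were 14 mm off, but I trusted the stop against the back wall and the wrist view.
- **Brush, mug, jar and spray:** the brush lies in the caddy. The mug was upright in the last picture I viewed, and the jar in the one before that. I checked the spray by position only, and all three read close to where they started.

**Not fully confirmed**
- After I set down the last cartridge, the two cartridges were found shifted together and turned a little. In the next picture, before the push, all four items still looked flat inside the tray.
- Once the tray was under the roof I could not see the items well enough to confirm them again.

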